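Gauge the plate gap of a contact grill

ROBOT

A 6-joint arm with a two-finger parallel gripper is mounted at the origin on the work surface. World frame = base frame: x ahead of the robot, y to its left, z up, the work surface at z = 0. Lengths are in m, angles in rad, forces in N, time in s.
With the tool pointing down it reaches from about 0.25 to 0.775 m from the base axis. Payload 4 kg.
Tool frame: the origin (TCP) lies midway between the tips of the shut fingers; the grasp point (between the pads) lies 19 mm behind it; y points along the fingers, z is the direction in which the jaws open and shut, and the axes are right-handed (so a half turn about y gives the same grasp; the last joint's range is limited). The gripper opens to 94 mm and grips with 3 to 60 N. Pads are 16 mm wide; open, the fingers measure 119 mm over their backs; the gripper's body (75 mm by 177 mm) begins 78 mm behind the grasp point.
Start: joints at [-1.338, 0.087, 1.371, -0, 1.684, -0.103], TCP at [0.181, -0.519, 0.206] pointing down, gripper open.
Joint ranges: [-3.1, 3.1], [-0.76, 2.03], [0.27, 2.55], [-1.08, 4.22], [0.17, 2.65], [-2.57, 2.57]. Speed limits (rad/s): [2.79, 2.79, 3.14, 3.14, 3.14, 3.14].

INTERFACE

Orientations are given as a unit quaternion [w, x, y, z].
In Python, from workcell import * gives the robot as it stands. The module is installed in compiled form; this text tells all that it offers.
- The arm moves only by the tool send_rows, never from a script. Its argument "commands" is a list of rows, each a list of 6 numbers: the shift along the tool's x, y, z in cm, then the turn, a rotation vector about the tool's x, y, z in degrees. In form: [[dx, dy, dz, wx, wy, wz], ...]. A call has 1 to 20 rows; each row shifts and turns the commanded pose from where the row before left it, along the tool's axes as they then stand; what a row does not reach is not made up. A row lasts 1/12 s, in which the tool goes at most 41.7 mm and 7.16 degrees, less where a joint would pass 70% of its speed; a pose out of reach is approached as far as the arm can. A call is refused whole if a number of a shift passes 4.17 or a number of a turn 7.16, either way. A call with a gripper value outside its range is refused whole. "hand" is the closure, from 0 (fully open) to 1 (shut), set as the call begins (left out, the last holds). The fingers move at their own pace and stop on an object; "newtons" is the grip in N (left out, the last holds). Time passes only in rows, so rows that do not move let the fingers close. It gives the time, the measured TCP pose, the force and the opening at its end, in the units of the state.
- get_state(): the state, without advancing time (a new reading comes with each control period).
- camera(name): name is "side" or "top" or "wrist"; returns a dict with "frame" (420x560x3 uint8, red, green, blue), "z_map" (420x560 float32, m along the optical axis (not along the pixel's ray), 0 where there is no reading), "fx", "fy", "cx", "cy" (pixels), "camera_from_world" (4x4, takes a point from world to camera coordinates); the wrist camera has in their place "tool_from_camera" (4x4, takes a point from camera to tool coordinates, whose origin is the TCP and whose axes are the tool frame's). Camera axes: x right, y down, z forward; pixel columns grow to the right and rows downward; lengths in m; the calibration is good to about 2 mm. A picture is of the moment at which its call begins: read the wrist's pose just before it.
- close_job(): hands the job in, once; it reports no verdict.
The state is a dict: "time_s": time; "joint_pos": joint angles; "qd": joint speeds; "tau": joint torques, N m; "tool_pos": TCP position; "ee_rot": TCP orientation; "ft_force": force on the tool from outside, world axes, zero at the start; "moment": the same for the moment, N m; "opening": finger opening in m.
Only numpy, scipy, OpenCV 4.12 (cv2) and the standard library are available. Lean on these libraries where they do the work, as an engineer would, in place of code of your own. Each camera call takes 0.05 s, during which the arm holds its last target. There are 200 camera calls.

TASK

Find the gap between the plates of the closed grill with the gauge leaves: from the thinnest up, one at a time, lay a leaf flat on the lower plate, slide it straight in under the top plate by half its blade and feel whether it drags between the plates or lies loose. Put each loose leaf back in the tray as it lay, and leave the first one that drags lying between the plates, half its blade in and let go, with the other two in the tray. Work gently: never force a leaf or press hard on the plates, keep the gripper off the grill's upper half, and leave the bowls, spatula and case alone.

Things in the scene. Friction and masses are not known exactly. Their poses are not given: they have to be found in the camera images.
- mouth (a point): Point on the lower plate's top face (flat, 90 mm above the shelf) straight below the middle of the top plate's front edge. x points level into the mouth, y left along that edge, z up. The lower plate reaches 40 mm in front of this point and ends there, free air below. The top plate is 220 mm wide and deep, its front lower edge rounded (5 mm); it hangs level some mm above, how far is not known.
- grill: Base of a closed, cold, fixed stainless contact grill, 300 mm wide (y), 320 mm deep; origin at the centre of its underside, 110 mm behind and 90 mm below 'mouth', axes alike. Both plates are smooth and slippery (friction about 0.2). On the front panel only a knob and a drip drawer stand out, by 16 mm.
- upper_half: Upper half: hinge posts, cover, handle, floating top plate. Weight and springs hold that plate down at a hidden height stop; a leaf thicker than the gap lifts it at about 7 N, plus 1.5 N per mm. A black handle bar is 33 mm in front of 'mouth', underside 60 to 75 mm above the lower plate; nothing here is over 95 mm above it. Origin as grill (does not tell the gap).
- tray: Fixed grey gauge tray, 190 mm along x, 178 mm along y; origin at the centre of its underside. The leaves lie on its floor, 5 mm above the shelf, in three lanes along x, centres at y = -56, 0, +56 mm, between fences whose tops are 10 mm above the shelf; handle centres near x = -60 mm, noses to +x. Which leaf lies in which lane varies.
- leaf6_grip (a point): 6 mm thick gauge leaf, blue handle: centre of the handle, 21 mm above the leaf's flat underside; x points to the nose, z up. Handle: upright block 44 mm long (x), 16 wide, 42 high, underside flush with the blade's. Aluminium blade, 22 mm wide, 6 mm thick, 118 mm long, to a fully rounded nose 140 mm ahead of this point. About 90 g, balancing 45 to 65 mm ahead of this point.
- leaf6: The same 6 mm leaf: origin on its underside below the handle's centre, axes alike.
- leaf9_grip (a point): 9 mm thick gauge leaf, yellow handle: centre of the handle, 21 mm above the leaf's flat underside; x points to the nose, z up. Handle: upright block 44 mm long (x), 16 wide, 42 high, underside flush with the blade's. Aluminium blade, 22 mm wide, 9 mm thick, 118 mm long, to a fully rounded nose 140 mm ahead of this point. About 105 g, balancing 45 to 65 mm ahead of this point.
- leaf9: The same 9 mm leaf: origin on its underside below the handle's centre, axes alike.
- leaf12_grip (a point): 12 mm thick gauge leaf, red handle: centre of the handle, 21 mm above the leaf's flat underside; x points to the nose, z up. Handle: upright block 44 mm long (x), 16 wide, 42 high, underside flush with the blade's. Aluminium blade, 22 mm wide, 12 mm thick, 118 mm long, to a fully rounded nose 140 mm ahead of this point. About 120 g, balancing 45 to 65 mm ahead of this point.
- leaf12: The same 12 mm leaf: origin on its underside below the handle's centre, axes alike.
- bowl_a: Small glass pinch bowl, 72 mm across, 36 mm high, origin under its centre. Bystander.
- bowl_b: A second such glass pinch bowl. Bystander.
- spatula: Bamboo spatula, 300 mm long along x, lying on the shelf. Bystander.
- case: Orange thermometer case with flip-top lid, 165 x 45 x 29 mm, long along x, origin at the centre of its underside. Bystander.
Mind the look-alikes: they are no part of the job. What is shaped like the leaf12 but purple is not meant. What is shaped like the leaf6 but purple is not meant.

How it is judged:
On the way, in this order (a step that is already met when the one before it is completed fails the run):
1. the thinnest (6 mm) leaf is slid in, nose at least 30 mm past the top plate's front edge (x of leaf6_grip in the frame of mouth above -0.11 m and y of leaf6_grip in the frame of mouth between -0.09 and 0.09 m and z of leaf6_grip in the frame of mouth between 0.012 and 0.032 m), for 0.2 s.
2. either the 6 mm leaf drags and is let go in place between the plates, or, being loose, is followed by the 9 mm leaf, slid in at least 30 mm (((x of leaf6_grip in the frame of mouth above -0.095 m and y of leaf6_grip in the frame of mouth between -0.09 and 0.09 m and z of leaf6_grip in the frame of mouth between 0.012 and 0.032 m and angle between the z axis of leaf6_grip and the z axis of mouth, either way round below 0.05 rad and contact force between leaf6 and upper_half between 0.8 and 12.1 N and contact force between leaf6 and the fingers below 0.1 N and linear speed of leaf6 below 0.02 m/s) or (x of leaf9_grip in the frame of mouth above -0.11 m and y of leaf9_grip in the frame of mouth between -0.09 and 0.09 m and z of leaf9_grip in the frame of mouth between 0.012 and 0.032 m))), for 0.3 s.
At the end, for the whole second after the job is handed in: One leaf lies flat between the plates, released and still, nose 45 mm or more past the top plate's front edge, pressed by the top plate with 0.8 to 12.1 N (loose: none; a step too thick: more). The other two lie flat in the tray, handles at its handle end, along its lanes within 0.25 rad ((((x of leaf6_grip in the frame of mouth above -0.095 m and y of leaf6_grip in the frame of mouth between -0.09 and 0.09 m and z of leaf6_grip in the frame of mouth between 0.012 and 0.032 m and angle between the z axis of leaf6_grip and the z axis of mouth, either way round below 0.05 rad and contact force between leaf6 and upper_half between 0.8 and 12.1 N and contact force between leaf6 and the fingers below 0.1 N and linear speed of leaf6 below 0.02 m/s) and (x of leaf9_grip in the frame of tray between -0.085 and -0.035 m and y of leaf9_grip in the frame of tray between -0.082 and 0.082 m and z of leaf9_grip in the frame of tray below 0.034 m and angle between leaf9_grip's own z axis and vertical below 0.08 rad and angle between the x axis of leaf9_grip and the x axis of tray, either way round below 0.25 rad and linear speed of leaf9 below 0.02 m/s) and (x of leaf12_grip in the frame of tray between -0.085 and -0.035 m and y of leaf12_grip in the frame of tray between -0.082 and 0.082 m and z of leaf12_grip in the frame of tray below 0.034 m and angle between leaf12_grip's own z axis and vertical below 0.08 rad and angle between the x axis of leaf12_grip and the x axis of tray, either way round below 0.25 rad and linear speed of leaf12 below 0.02 m/s)) or ((x of leaf9_grip in the frame of mouth above -0.095 m and y of leaf9_grip in the frame of mouth between -0.09 and 0.09 m and z of leaf9_grip in the frame of mouth between 0.012 and 0.032 m and angle between the z axis of leaf9_grip and the z axis of mouth, either way round below 0.05 rad and contact force between leaf9 and upper_half between 0.8 and 12.1 N and contact force between leaf9 and the fingers below 0.1 N and linear speed of leaf9 below 0.02 m/s) and (x of leaf6_grip in the frame of tray between -0.085 and -0.035 m and y of leaf6_grip in the frame of tray between -0.082 and 0.082 m and z of leaf6_grip in the frame of tray below 0.034 m and angle between leaf6_grip's own z axis and vertical below 0.08 rad and angle between the x axis of leaf6_grip and the x axis of tray, either way round below 0.25 rad and linear speed of leaf6 below 0.02 m/s) and (x of leaf12_grip in the frame of tray between -0.085 and -0.035 m and y of leaf12_grip in the frame of tray between -0.082 and 0.082 m and z of leaf12_grip in the frame of tray below 0.034 m and angle between leaf12_grip's own z axis and vertical below 0.08 rad and angle between the x axis of leaf12_grip and the x axis of tray, either way round below 0.25 rad and linear speed of leaf12 below 0.02 m/s)) or ((x of leaf12_grip in the frame of mouth above -0.095 m and y of leaf12_grip in the frame of mouth between -0.09 and 0.09 m and z of leaf12_grip in the frame of mouth between 0.012 and 0.032 m and angle between the z axis of leaf12_grip and the z axis of mouth, either way round below 0.05 rad and contact force between leaf12 and upper_half between 0.8 and 12.1 N and contact force between leaf12 and the fingers below 0.1 N and linear speed of leaf12 below 0.02 m/s) and (x of leaf6_grip in the frame of tray between -0.085 and -0.035 m and y of leaf6_grip in the frame of tray between -0.082 and 0.082 m and z of leaf6_grip in the frame of tray below 0.034 m and angle between leaf6_grip's own z axis and vertical below 0.08 rad and angle between the x axis of leaf6_grip and the x axis of tray, either way round below 0.25 rad and linear speed of leaf6 below 0.02 m/s) and (x of leaf9_grip in the frame of tray between -0.085 and -0.035 m and y of leaf9_grip in the frame of tray between -0.082 and 0.082 m and z of leaf9_grip in the frame of tray below 0.034 m and angle between leaf9_grip's own z axis and vertical below 0.08 rad and angle between the x axis of leaf9_grip and the x axis of tray, either way round below 0.25 rad and linear speed of leaf9 below 0.02 m/s)))); the robot touches nothing.
It fails at once if a leaf is forced against the top plate (over 25 N) (contact force between any of leaf6, leaf9, leaf12 and upper_half above 25 N).
It fails at once if a leaf is pressed or pushed hard on the lower plate or base (over 25 N) (contact force between any of leaf6, leaf9, leaf12 and grill above 25 N).
It fails at once if the robot itself pushes the grill's upper half (over 5 N) (contact force between any of the fingers, the arm and upper_half above 5 N).
It fails at once if a bystander is shifted by more than 20 mm (distance of any of bowl_a, bowl_b, spatula, case from where it was at the start of the episode above 0.02 m).
It also fails if it takes over 72 s, if anything falls off the work surface, if the arm or the gripper's body presses on something with over 40 N, if the wrist force passes 120 N, or if a joint passes its speed limit or range.

## Working session

There is one attempt and no reset: what is moved stays moved. The work goes in short steps, Python scripts to look and compute and a tool call to move; the robot and the scene stay as the last step left them, time stands still between calls to the robot, and variables do not carry over. Pictures are saved under pics/ and viewed, about 8 in all and at most 12, crops included, and the job is handed in when it is done.

Besides the shell and the picture viewer there is one more tool, called after "Call:" as a command line: name --pt "numbers of a row" for each row, then --argument value for the rest. send_rows: Moves the arm, as the interface text tells. Its arguments: {"type":"object","properties":{"commands":{"type":"array"},"hand":{"type":"number"},"newtons":{"type":"number"}},"required":["commands"]}

```bash
mkdir -p pics; cat > h.py <<'E'
from workcell import *
import numpy as np, cv2
from scipy.spatial.transform import Rotation as R
def save(n,im): cv2.imwrite('pics/'+n,cv2.cvtColor(im,cv2.COLOR_RGB2BGR))
def Twt(s):
    T=np.eye(4);q=s['ee_rot'];T[:3,:3]=R.from_quat([q[1],q[2],q[3],q[0]]).as_matrix();T[:3,3]=s['tool_pos'];return T
def cam(n):
    s=get_state();c=camera(n)
    c['wfc']=np.linalg.inv(c['camera_from_world']) if n!='wrist' else Twt(s)@c['tool_from_camera']
    return c
def cloud(c):
    z=c['z_map'];v,u=np.mgrid[:z.shape[0],:z.shape[1]]
    P=np.stack([(u-c['cx'])/c['fx']*z,(v-c['cy'])/c['fy']*z,z,np.ones_like(z)],-1)
    return (P@c['wfc'].T)[...,:3]
def ray(c,u,v,h):
    d=c['wfc'][:3,:3]@np.array([(u-c['cx'])/c['fx'],(v-c['cy'])/c['fy'],1]);o=c['wfc'][:3,3]
    return o+d*(h-o[2])/d[2]
E
python3 - <<'E'
from h import *
s=get_state();print(s)
for n in('top','side'):
    c=cam(n);save(n+'0.png',c['frame']);np.save(n+'0.npy',cloud(c));print(n,c['wfc'].round(3),c['fx'],c['cx'],c['cy'])
E
```

```text
{'time_s': 0.0, 'joint_pos': array([-1.33808254e+00,  8.79280645e-02,  1.37224663e+00, -5.36289659e-06,
        1.68358273e+00, -1.03136133e-01]), 'qd': array([-0.00158868, -0.000815  ,  0.00083043, -0.00134054,  0.00117842,
        0.00074165]), 'tau': array([-8.39736167e-04, -3.40187466e+01, -3.02423036e+01,  7.17013003e-02,
        3.31327273e-02, -1.77503907e-04]), 'tool_pos': array([ 0.18111309, -0.51874691,  0.20432276]), 'ee_rot': array([ 0.1181319 , -0.11823476,  0.69792367, -0.6963964 ]), 'ft_force': array([ 0.29871238, -0.33433623,  0.25935701]), 'moment': array([ 0.04662521,  0.02558121, -0.00764791]), 'opening': 0.09408353018279486}
top [[ 0.019 -0.997  0.078  0.424]
 [-1.    -0.019  0.005 -0.048]
 [-0.004 -0.078 -0.997  1.289]
 [ 0.     0.     0.     1.   ]] 464.29813903970484 274.6874034930066 212.7302406458394
side [[-0.905 -0.248  0.347  0.079]
 [-0.426  0.483 -0.765  0.949]
 [ 0.022 -0.84  -0.543  0.801]
 [ 0.     0.     0.     1.   ]] 424.3734840054608 274.48194914932816 206.48703351299886
```

View pics/top0.png

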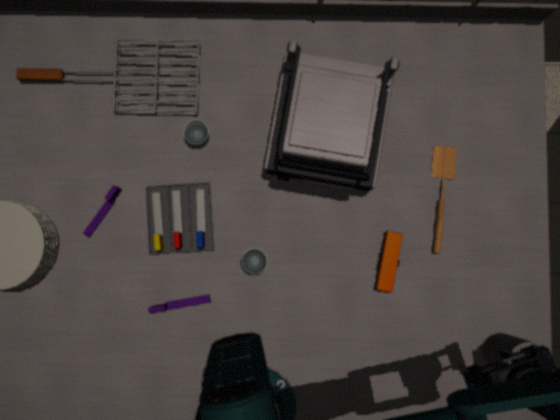

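View pics/side0.png

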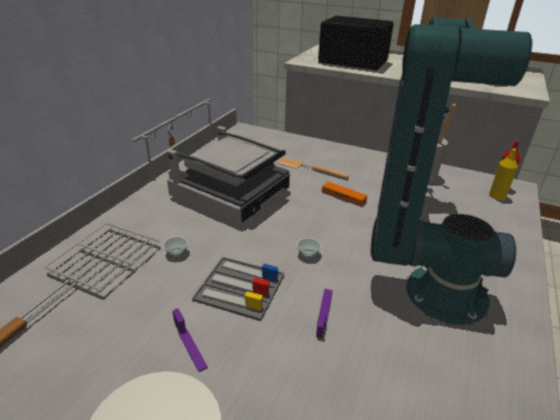

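The top view shows the tray at about (180,218) with handles yellow (157,242), red (177,241) and blue (200,241). The grill is at about (330,120), with its mouth facing the robot. The two purple look-alikes, at (102,210) and (180,303), lie outside the tray and are not meant.

```bash
python3 - <<'E'
from h import *
im=cv2.cvtColor(cv2.imread('pics/top0.png'),cv2.COLOR_BGR2RGB);P=np.load('top0.npy')
hsv=cv2.cvtColor(im,cv2.COLOR_RGB2HSV)
for n,(a,b) in dict(yellow=(22,35),red=(0,6),blue=(105,125)).items():
    m=(hsv[...,0]>=a)&(hsv[...,0]<=b)&(hsv[...,1]>150)&(hsv[...,2]>60)
    m[:, :145]=0;m[:,215:]=0;m[:228]=0;m[256:]=0
    q=P[m];t=q[q[:,2]>.038]
    print(n,m.sum(),np.argwhere(m).mean(0)[::-1].round(1),t.mean(0).round(4),t.min(0).round(4),t.max(0).round(4))
# blades
g=im.astype(int)
m=(g.min(2)>130);m[:, :145]=0;m[:,215:]=0;m[:180]=0;m[256:]=0
n,l,st,ce=cv2.connectedComponentsWithStats(m.astype(np.uint8))
for i in range(1,n):
    if st[i,4]>60:
        q=P[l==i];c=q.mean(0);w=np.linalg.svd(q[:,:2]-c[:2],full_matrices=False)[2][0]
        print('blade',c.round(4),q.min(0).round(3),q.max(0).round(3),np.degrees(np.arctan2(w[1],w[0])).round(2))
# grill crop, with heights
c=im[30:205,250:410];save('grill.png',cv2.resize(c,None,fx=3.4,fy=3.4,interpolation=cv2.INTER_CUBIC))
q=P[30:205,250:410].reshape(-1,3)
for lo,hi in((.07,.1),(.1,.14),(.14,.165),(.165,.2)):
    k=q[(q[:,2]>lo)&(q[:,2]<hi)];
    if len(k)>30:
        r=cv2.minAreaRect((k[:,:2]*1000).astype(np.float32));print(lo,hi,len(k),np.round(r[0],1),np.round(r[1],1),r[2],cv2.boxPoints(r).round(0).tolist())
print(np.histogram(q[:,2],bins=np.arange(-.01,.22,.01)))
# tray
gm=P[180:258,143:218].reshape(-1,3)
k=gm[(gm[:,2]>.004)&(gm[:,2]<.05)];r=cv2.minAreaRect((k[:,:2]*1000).astype(np.float32));print('tray',r)
E
```

```text
yellow 110 [156.8 242. ] [0.4369 0.2726 0.0461] [0.4175 0.2645 0.0389] [0.4577 0.2827 0.0519]
red 99 [176.3 239.6] [0.4442 0.2203 0.0464] [0.4238 0.2119 0.0384] [0.4641 0.2302 0.0525]
blue 81 [199.3 239.2] [0.4458 0.1562 0.062 ] [ 0.4241 -0.048   0.0396] [0.4654 0.1658 1.2888]
0.07 0.1 2694 [ 767.3 -180.5] [300.3 320.9] 80.94678497314453 [[585.0, -303.0], [902.0, -354.0], [949.0, -57.0], [632.0, -7.0]]
0.1 0.14 1236 [ 785.6 -183.4] [279.7 282.8] 80.99645233154297 [[624.0, -299.0], [903.0, -344.0], [947.0, -67.0], [668.0, -23.0]]
0.14 0.165 2619 [ 768.3 -180. ] [268.  249.6] 80.68289947509766 [[623.0, -292.0], [870.0, -332.0], [913.0, -68.0], [667.0, -28.0]]
0.165 0.2 7439 [ 764.5 -180.2] [279.3 317.2] 81.26068878173828 [[587.0, -294.0], [900.0, -342.0], [942.0, -66.0], [629.0, -18.0]]
(array([5242, 8098,    9,   34,  189,  119,   86,  121,  703,  933, 1058,
        825,  350,   10,   51,   92,  871, 6007, 2592,  496,    0,    0]), array([-0.01,  0.  ,  0.01,  0.02,  0.03,  0.04,  0.05,  0.06,  0.07,
        0.08,  0.09,  0.1 ,  0.11,  0.12,  0.13,  0.14,  0.15,  0.16,
        0.17,  0.18,  0.19,  0.2 ,  0.21]))
tray ((502.9736328125, 221.20846557617188), (215.28219604492188, 205.7572021484375), 1.8869723081588745)
```

View pics/grill.png

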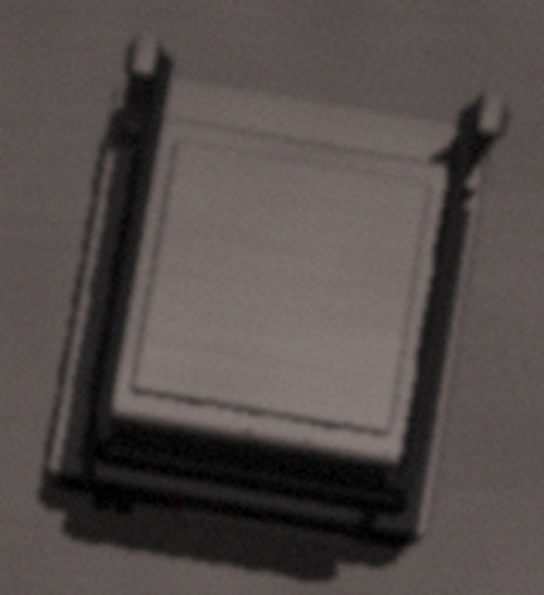

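The grill base fits a rectangle of 300 x 321 mm, against 300 x 320 given, at yaw about -9°. That puts the mouth near (0.659,-0.163,0.09). Next I'll work out the move over the blue leaf and look from close by.

```bash
cat >> h.py <<'E'
def plan(p,yaw_deg,s=None):
    "turn about tool y so that tool x (or -x) = level heading yaw; shifts in tool axes after the turn"
    s=s or get_state();M=Twt(s)[:3,:3]
    best=None
    for sg in(1,-1):
        yw=np.radians(yaw_deg);x=sg*np.array([np.cos(yw),np.sin(yw),0]);y=np.array([0,0,-1.]);G=np.stack([x,y,np.cross(x,y)],1)
        rv=np.degrees(R.from_matrix(M.T@G).as_rotvec())
        d=G.T@(np.array(p)-s['tool_pos'])*100
        print('tool x = %+d nose dir: turn'%sg,rv.round(2),'then shift cm',d.round(2),'j6',s['joint_pos'][5].round(2))
E
python3 - <<'E'
from h import *
s=get_state();print(Twt(s).round(3));c=camera('wrist');print(c['tool_from_camera'].round(3),c['fx'])
plan([.43,.157,.22],4)
E
```

```text
[[-0.944 -0.     0.33   0.181]
 [-0.33   0.002 -0.944 -0.519]
 [-0.    -1.    -0.002  0.204]
 [ 0.     0.     0.     1.   ]]
[[ 0.001  0.969  0.246 -0.072]
 [ 0.    -0.246  0.969 -0.18 ]
 [ 1.    -0.001 -0.    -0.001]
 [ 0.     0.     0.     1.   ]] 310.03527738336106
tool x = +1 nose dir: turn [ 0.0000e+00 -1.6476e+02 -1.5000e-01] then shift cm [29.54 -1.55 65.68] j6 -0.1
tool x = -1 nose dir: turn [ 0.1  15.24  0.  ] then shift cm [-29.54  -1.55 -65.68] j6 -0.1
```

Call:
send_rows --pt "0 0 0 0 5.08 0" --pt "0 0 0 0 5.08 0" --pt "0 0 0 0 5.08 0" --pt "-1.6 -0.08 -3.6 0 0 0" --pt "-1.6 -0.08 -3.6 0 0 0" --pt "-1.6 -0.08 -3.6 0 0 0" --pt "-1.6 -0.08 -3.6 0 0 0" --pt "-1.6 -0.08 -3.6 0 0 0" --pt "-1.6 -0.08 -3.6 0 0 0" --pt "-1.6 -0.08 -3.6 0 0 0" --pt "-1.6 -0.08 -3.6 0 0 0" --pt "-1.6 -0.08 -3.6 0 0 0" --pt "-1.6 -0.08 -3.6 0 0 0" --pt "-1.6 -0.08 -3.6 0 0 0" --pt "-1.6 -0.08 -3.6 0 0 0" --pt "-1.6 -0.08 -3.6 0 0 0" --pt "-1.6 -0.08 -3.6 0 0 0" --pt "-1.6 -0.08 -3.6 0 0 0" --pt "-1.6 -0.08 -3.6 0 0 0" --pt "-1.6 -0.08 -3.6 0 0 0" --hand 0.57 --newtons 30

```text
time_s: 1.82
tool_pos: [0.4099, 0.1124, 0.219]
ee_rot: [-0.025, 0.025, -0.707, 0.707]
ft_force: [-0.3, 0.1, 1.1]
opening: 0.0404
```

```bash
cat >> h.py <<'E'
def handles(c,h=.047):
    im=c['frame'];hsv=cv2.cvtColor(im,cv2.COLOR_RGB2HSV);P=cloud(c);out={}
    for n,(a,b) in dict(yellow=(20,35),red=(0,6),blue=(102,126)).items():
        m=(hsv[...,0]>=a)&(hsv[...,0]<=b)&(hsv[...,1]>130)&(hsv[...,2]>50)
        k,l,st,ce=cv2.connectedComponentsWithStats(m.astype(np.uint8))
        for i in range(1,k):
            if st[i,4]<150: continue
            t=(l==i)&(abs(P[...,2]-h)<.006)
            if t.sum()<60: continue
            q=P[t];r=cv2.minAreaRect((q[:,:2]*1000).astype(np.float32))
            print(n,'px',ce[i].round(0),t.sum(),'median z',np.median(q[:,2]).round(4),'rect',np.round(r[0],1),np.round(r[1],1),round(r[2],1),'mean',q.mean(0).round(4))
E
python3 - <<'E'
from h import *
s=get_state();print(s['time_s'],s['tool_pos'],s['opening'],s['ft_force'])
c=cam('wrist');save('w1.png',c['frame']);np.save('w1.npy',cloud(c));handles(c)
plan([.43,.157,.22],4)
E
```

```text
1.8167 [0.40985149 0.11236201 0.21897303] 0.04040481334516084 [-0.27007956  0.10465621  1.1477852 ]
yellow px [146. 160.] 588 median z 0.0471 rect [436.6 275.9] [43.1 15.9] 6.8 mean [0.4373 0.2749 0.0467]
red px [190. 157.] 559 median z 0.0472 rect [443.7 223.6] [42.6 16.5] 5.7 mean [0.4444 0.2229 0.0469]
blue px [244. 158.] 500 median z 0.0472 rect [446.8 162.7] [42.9 15.1] 1.9 mean [0.4482 0.1625 0.0472]
tool x = +1 nose dir: turn [-9.0000e-02 -1.7954e+02 -5.4000e-01] then shift cm [ 2.14 -0.16  3.71] j6 1.64
tool x = -1 nose dir: turn [ 0.35  0.46 -0.05] then shift cm [-2.14 -0.16 -3.71] j6 1.64
```

View pics/w1.png

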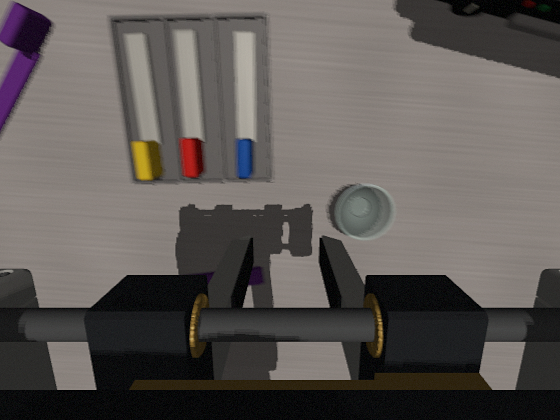

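The wrist view shows the tray with yellow (146,160), red (190,157) and blue (244,158) in the lanes, blades pointing up the image. The handle tops read 47 mm, as they must. Blue has a slim blade of the right length and is the 6 mm leaf. Purple parts at (20,30) and (230,275) lie outside the tray and are not meant.

```bash
python3 - <<'E'
from h import *
im=cv2.imread('pics/w1.png');P=np.load('w1.npy')
m=(im.min(2)>125).astype(np.uint8);m[:20]=0;m[145:]=0;m[:,:115]=0;m[:,265:]=0
m=cv2.erode(m,np.ones((3,3)))
k,l,st,ce=cv2.connectedComponentsWithStats(m)
for i in range(1,k):
    if st[i,4]<300: continue
    q=P[l==i];c=q.mean(0);w=np.linalg.svd(q[:,:2]-c[:2],full_matrices=False)[2][0]
    print(ce[i].round(0),c.round(4),np.median(q[:,2]).round(4),'heading',np.degrees(np.arctan(w[1]/w[0])).round(2))
# tray outline: fence tops ~10mm
t=P[10:190,100:280].reshape(-1,3);t=t[(t[:,2]>.0065)&(t[:,2]<.0135)&(t[:,1]<.33)]
r=cv2.minAreaRect((t[:,:2]*1000).astype(np.float32));print('tray',r,len(t))
plan([.4475,.1625,.08],2)
E
```

```text
[188.  83.] [0.5256 0.2336 0.0185] 0.0174 heading 6.37
[245.  83.] [0.5305 0.1695 0.0127] 0.0114 heading 4.51
[142.  86.] [0.5194 0.2881 0.0155] 0.0144 heading 8.3
tray ((504.26141357421875, 226.23876953125), (190.32237243652344, 178.650390625), 5.105015277862549) 7962
tool x = +1 nose dir: turn [-8.0000e-02 -1.7754e+02 -5.4000e-01] then shift cm [ 3.78 13.84  4.27] j6 1.64
tool x = -1 nose dir: turn [ 0.35  2.46 -0.05] then shift cm [-3.78 13.84 -4.27] j6 1.64
```

```bash
python3 - <<'E'
from h import *
plan([.4475,.1625,.07],4.5)
E
```

```text
tool x = +1 nose dir: turn [9.0000e-02 1.7995e+02 5.4000e-01] then shift cm [ 3.96 14.84  4.1 ] j6 1.64
tool x = -1 nose dir: turn [ 0.35 -0.04 -0.06] then shift cm [-3.96 14.84 -4.1 ] j6 1.64
```

Call:
send_rows --pt "-1.32 2 -1.37 0.1 0 0" --pt "-1.32 3 -1.37 0.1 0 0" --pt "-1.32 3 -1.36 0.1 0 0" --pt "0 3 0 0 0 0" --pt "0 2.5 0 0 0 0" --pt "0 1.3 0 0 0 0" --pt "0 0 0 0 0 0" --pt "0 0 0 0 0 0"

```text
time_s: 2.53
tool_pos: [0.4459, 0.153, 0.0702]
ee_rot: [-0.024, 0.025, -0.705, 0.709]
ft_force: [0.4, -0.9, 0.5]
opening: 0.0402
```

```bash
python3 - <<'E'
from h import *
print(get_state()['ft_force'])
plan([.4475,.1625,.013],4.5)
c=cam('wrist');save('w2.png',c['frame']);handles(c)
E
```

```text
[ 0.41332522 -0.9297481   0.52528698]
tool x = +1 nose dir: turn [ -0.21 179.49  -0.51] then shift cm [0.24 5.72 0.94] j6 1.72
tool x = -1 nose dir: turn [-0.32 -0.51  0.13] then shift cm [-0.24  5.72 -0.94] j6 1.72
yellow px [120. 231.] 1564 median z 0.0471 rect [436.7 275.6] [43.6 16.7] 6.5 mean [0.4382 0.2746 0.0466]
red px [190. 227.] 1328 median z 0.0472 rect [444.  223.6] [43.3 16.1] 5.3 mean [0.4457 0.2229 0.0469]
blue px [274. 229.] 1268 median z 0.0473 rect [447.4 162.3] [43.1 15.2] 3.9 mean [0.449  0.1623 0.0472]
```

View pics/w2.png

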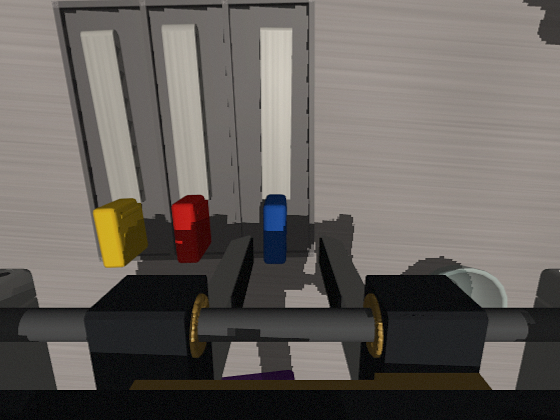

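The view shows the blue handle at (274,229), just left of the jaw centre at about column 285, so the 9 mm correction agrees. The neighbours are clear of the fingers. Correcting, then descending.

Call:
send_rows --pt "-0.12 0 -0.47 -0.15 -0.25 0.06" --pt "-0.12 0 -0.47 -0.15 -0.25 0.06" --pt "0 1 0 0 0 0" --pt "0 1.5 0 0 0 0" --pt "0 1.5 0 0 0 0" --pt "0 1.0 0 0 0 0" --pt "0 0.7 0 0 0 0" --pt "0 0 0 0 0 0" --pt "0 0 0 0 0 0"

```text
time_s: 3.33
tool_pos: [0.4484, 0.1629, 0.0138]
ee_rot: [-0.028, 0.027, -0.707, 0.707]
ft_force: [0.6, -1.1, 0.0]
opening: 0.0402
```

```bash
python3 - <<'E'
from h import *
s=get_state();print(s['ft_force'],s['tool_pos'])
plan([.4475,.1625,.013],4.5)
E
```

```text
[ 6.45994141e-01 -1.06267778e+00  1.22736625e-04] [0.44837999 0.162884   0.01383509]
tool x = +1 nose dir: turn [-1.6e-01 -1.8e+02  1.0e-02] then shift cm [-0.09  0.08 -0.03] j6 1.72
tool x = -1 nose dir: turn [-0.01  0.   -0.1 ] then shift cm [0.09 0.08 0.03] j6 1.72
```

Aligned to within 1 mm. Grip, let the fingers settle, then lift.

Call:
send_rows --pt "0 0 0 0 0 0" --pt "0 0 0 0 0 0" --pt "0 0 0 0 0 0" --pt "0 0 0 0 0 0" --pt "0 0 0 0 0 0" --pt "0 0 0 0 0 0" --hand 1 --newtons 40

```text
time_s: 3.83
tool_pos: [0.4489, 0.1629, 0.0146]
ee_rot: [0.029, -0.027, 0.707, -0.707]
ft_force: [0.0, 0.2, 2.6]
opening: 0.0154
```

Call:
send_rows --pt "0 -0.5 0 0 0 0" --pt "0 -1 0 0 0 0" --pt "0 -2 0 0 0 0" --pt "0 -3 0 0 0 0" --pt "0 -3 0 0 0 0" --pt "0 -3 0 0 0 0" --pt "0 -2 0 0 0 0" --pt "0 0 0 0 0 0"

```text
time_s: 4.5
tool_pos: [0.4511, 0.1637, 0.1653]
ee_rot: [0.032, -0.023, 0.707, -0.706]
ft_force: [0.6, -0.4, -0.4]
opening: 0.016
```

```bash
cat >> h.py <<'E'
def blade(c,lo=110):
    "held leaf in tool frame: bright blade pixels under the wrist camera"
    z=c['z_map'];v,u=np.mgrid[:z.shape[0],:z.shape[1]]
    P=np.stack([(u-c['cx'])/c['fx']*z,(v-c['cy'])/c['fy']*z,z,np.ones_like(z)],-1)@c['tool_from_camera'].T
    m=(P[...,0]<-.03)&(P[...,0]>-.15)&(abs(P[...,2])<.018)&(P[...,1]<.02)&(P[...,1]>-.02)
    q=P[m][:,:3]
    if len(q)<50: print('few',len(q));return
    f=np.polyfit(q[:,0],q[:,1],1);g=np.polyfit(q[:,0],q[:,2],1)
    print('blade n',len(q),'top height rel TCP (down+) at x=0, mm',(f[1]*1000).round(2),'pitch deg (nose down +)',np.degrees(-f[0]).round(2),'lateral',(g[1]*1000).round(2),'yaw',np.degrees(g[0]).round(2),'nose x',(q[:,0].min()*1000).round(1))
E
python3 - <<'E'
from h import *
s=get_state();print(s['ft_force'],s['moment'],s['tool_pos'],s['opening'])
blade(cam('wrist'))
th=-9.05;d=np.array([np.cos(np.radians(th)),np.sin(np.radians(th)),0]);m=np.array([.767,-.1805,.09])-.11*d;print('mouth',m)
plan(m-.20*d+[0,0,.06],th)
E
```

```text
[ 0.64739309 -0.37278127 -0.39522028] [ 0.03087007 -0.03265562 -0.0538171 ] [0.4510948  0.16367464 0.16527754] 0.01596687630025997
blade n 7801 top height rel TCP (down+) at x=0, mm 2.98 pitch deg (nose down +) 0.34 lateral -1.47 yaw -0.69 nose x -137.9
mouth [ 0.65836934 -0.1631974   0.09      ]
tool x = +1 nose dir: turn [  -0.7  -166.45   -0.17] then shift cm [  5.74   1.21 -28.96] j6 1.72
tool x = -1 nose dir: turn [ 0.11 13.55 -0.48] then shift cm [-5.74  1.21 28.96] j6 1.72
```

The leaf is held level: pitch about 0.3°, underside 9 mm below the TCP. Next I turn, move across in front of the grill and come down to mouth height, still ahead of the handle bar.

Call:
send_rows --pt "0 0 0 0 4.5 0" --pt "0 0 0 0 4.5 0" --pt "0 0 1.5 0 4.5 0" --pt "-0.3 0 3 0 0 0" --pt "-0.3 0 3 0 0 0" --pt "-0.3 0 3 0 0 0" --pt "-0.3 0 3 0 0 0" --pt "-0.3 0 3 0 0 0" --pt "-0.3 0 3 0 0 0" --pt "-0.3 0 3 0 0 0" --pt "-0.3 0 3 0 0 0" --pt "-0.3 0 2 0 0 0" --pt "-0.3 0 1.4 0 0 0" --pt "0 1 0 0 0 0" --pt "0 1.5 0 0 0 0" --pt "0 1.5 0 0 0 0" --pt "0 1 0 0 0 0" --pt "0 0 0 0 0 0" --pt "0 0 0 0 0 0" --pt "0 0 0 0 0 0"

```text
time_s: 6.22
tool_pos: [0.434, -0.127, 0.109]
ee_rot: [-0.054, 0.056, 0.705, -0.705]
ft_force: [-0.5, 0.2, 0.1]
opening: 0.0157
```

```bash
python3 - <<'E'
from h import *
s=get_state();print(s['ft_force'],s['moment'],s['tool_pos'],s['opening'])
c=cam('wrist');blade(c);save('w3.png',c['frame']);np.save('w3.npy',cloud(c))
P=cloud(c).reshape(-1,3);th=-9.05;r=np.radians(th);d=np.array([np.cos(r),np.sin(r)]);m=np.array([.6584,-.1632])
X=(P[:,:2]-m)@d;Y=(P[:,:2]-m)@[-d[1],d[0]];
for lo,hi in((.08,.1),(.14,.175)):
    k=(P[:,2]>lo)&(P[:,2]<hi)&(X>-.08)&(X<.1)&(abs(Y)<.17)
    for a in np.arange(-.15,.151,.05):
        j=k&(abs(Y-a)<.01)
        if j.sum()>10: print(lo,a.round(2),j.sum(),'front x',np.percentile(X[j],2).round(4),'med z',np.median(P[j,2]).round(4))
plan([*(m-.16*d),.103],th)
E
```

```text
[-0.45524161  0.16833931  0.05662609] [ 0.04624028  0.03675979 -0.01176804] [ 0.43400142 -0.12696168  0.10904853] 0.01567378032094974
blade n 7794 top height rel TCP (down+) at x=0, mm 2.99 pitch deg (nose down +) 0.31 lateral -1.6 yaw -0.73 nose x -137.4
tool x = +1 nose dir: turn [-3.0000e-01 -1.7992e+02 -1.0000e-02] then shift cm [ 6.7   0.66 -0.03] j6 1.32
tool x = -1 nose dir: turn [ 0.01  0.08 -0.19] then shift cm [-6.7   0.66  0.03] j6 1.32
```

View pics/w3.png

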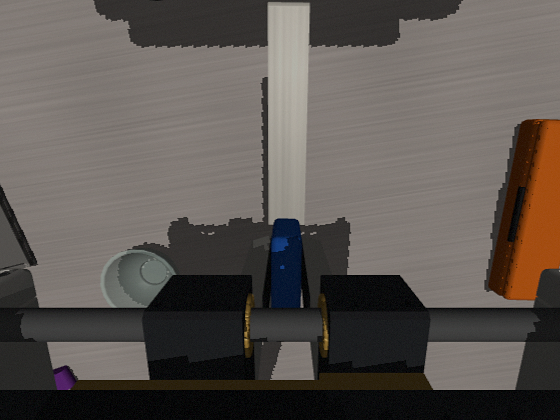

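The view shows blue held straight between the jaws with the blade running to (290,5). Bowl and case are clear, and the pose is within 1 mm and 0.2°. Next I move the nose over the lower plate under the handle bar, then settle down onto the plate.

Call:
send_rows --pt "-1 0.3 0 0 0 0" --pt "-1.5 0.3 0 0 0 0" --pt "-1.5 0 0 0 0 0" --pt "-1.5 0 0 0 0 0" --pt "-1.2 0 0 0 0 0" --pt "0 0 0 0 0 0" --pt "0 0 0 0 0 0" --pt "0 0 0 0 0 0"

```text
time_s: 6.93
tool_pos: [0.4999, -0.1378, 0.1031]
ee_rot: [-0.055, 0.056, 0.705, -0.705]
ft_force: [-1.1, 0.2, -1.4]
opening: 0.0157
```

```bash
python3 - <<'E'
from h import *
s=get_state();print(s['ft_force'],s['moment'],s['tool_pos'],s['opening'])
plan([.6584-.158,-.1632+.0252,.098],-9.05)
c=cam('wrist');P=cloud(c).reshape(-1,3);r=np.radians(-9.05);d=np.array([np.cos(r),np.sin(r)]);m=np.array([.6584,-.1632])
X=(P[:,:2]-m)@d;Y=(P[:,:2]-m)@[-d[1],d[0]]
for a in (-.1,-.06,-.03,.03,.06,.1):
    j=(abs(Y-a)<.01)&(X>-.1)&(X<.05)&(P[:,2]>.05)
    print(a,j.sum(),np.histogram(X[j],bins=np.arange(-.1,.051,.01))[0], [np.median(P[j&(abs(X-b)<.005),2]).round(3) for b in(-.05,-.045,-.04,-.035,-.03)])
t=cam('side');save('s1.png',cv2.resize(t['frame'][120:220,140:340],None,fx=4,fy=4,interpolation=cv2.INTER_CUBIC))
E
```

```text
[-1.07453737  0.15957063 -1.39058116] [ 0.10736197  0.00599239 -0.02035913] [ 0.49987464 -0.13778205  0.10306507] 0.015662814394958622
tool x = +1 nose dir: turn [-1.6000e-01 -1.7994e+02 -4.0000e-02] then shift cm [ 0.06  0.51 -0.01] j6 1.35
tool x = -1 nose dir: turn [ 0.02  0.06 -0.1 ] then shift cm [-0.06  0.51  0.01] j6 1.35
-0.1 2216 [   0    0    0    0    3 1061  705  447    0    0    0    0    0    0
    0] [np.float64(0.074), np.float64(0.089), np.float64(0.09), np.float64(0.09), np.float64(0.09)]
-0.06 2773 [   0    0    0    0  512 1118  709  434    0    0    0    0    0    0
    0] [np.float64(0.09), np.float64(0.089), np.float64(0.091), np.float64(0.09), np.float64(0.09)]
-0.03 2790 [   0    0    0    0  555 1078  710  447    0    0    0    0    0    0
    0] [np.float64(0.09), np.float64(0.089), np.float64(0.09), np.float64(0.09), np.float64(0.09)]
0.03 2809 [  0   0   0   0 697 968 703 441   0   0   0   0   0   0   0] [np.float64(0.09), np.float64(0.09), np.float64(0.09), np.float64(0.09), np.float64(0.09)]
0.06 2855 [  0   0   0   0 781 928 708 438   0   0   0   0   0   0   0] [np.float64(0.091), np.float64(0.09), np.float64(0.09), np.float64(0.09), np.float64(0.09)]
0.1 2807 [  0   0   0 219 592 894 711 391   0   0   0   0   0   0   0] [np.float64(0.074), np.float64(0.09), np.float64(0.09), np.float64(0.09), np.float64(0.09)]
```

View pics/s1.png

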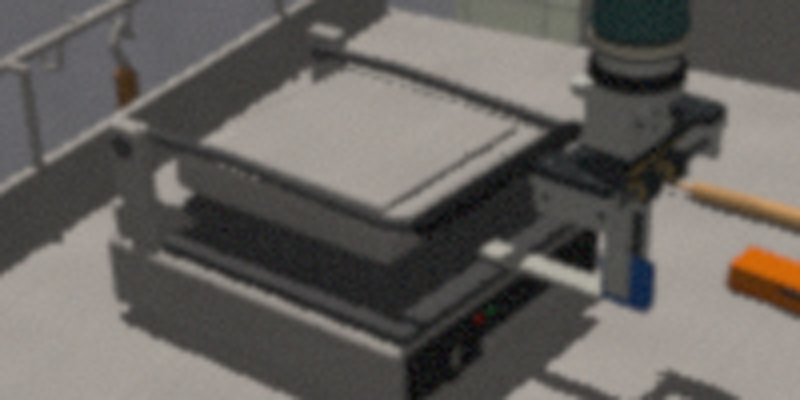

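The side view shows the blade nose just over the lower plate at (490,248), under the handle bar. The plate reads 0.090 m in the wrist depth. Lowering to contact.

Call:
send_rows --pt "0 0.1 0 0 0 0" --pt "0 0.1 0 0 0 0" --pt "0 0 0 0 0 0" --pt "0 0 0 0 0 0"

```text
time_s: 7.37
tool_pos: [0.4998, -0.1379, 0.101]
ee_rot: [-0.055, 0.056, 0.705, -0.705]
ft_force: [0.3, -0.5, -0.8]
opening: 0.0154
```

Call:
send_rows --pt "0 0.1 0 0 0 0" --pt "0 0 0 0 0 0" --pt "0 0 0 0 0 0"

```text
time_s: 7.62
tool_pos: [0.4999, -0.1379, 0.1]
ee_rot: [-0.055, 0.056, 0.705, -0.705]
ft_force: [-0.6, -0.4, -0.6]
opening: 0.0156
```

Call:
send_rows --pt "0 0.1 0 0 0 0" --pt "0 0 0 0 0 0" --pt "0 0 0 0 0 0"

```text
time_s: 7.87
tool_pos: [0.5004, -0.1381, 0.0995]
ee_rot: [0.054, -0.057, -0.705, 0.705]
ft_force: [0.8, -0.1, 1.0]
opening: 0.016
```

```bash
python3 - <<'E'
from h import *
s=get_state();print(s['ft_force'],s['moment'],s['tool_pos'])
c=cam('wrist');blade(c);P=cloud(c).reshape(-1,3);r=np.radians(-9.05);d=np.array([np.cos(r),np.sin(r)]);m=np.array([.6584,-.1632])
X=(P[:,:2]-m)@d;Y=(P[:,:2]-m)@[-d[1],d[0]]
for a in(-.04,.04):
  print(a,[(round(b*1000),np.median(P[(abs(Y-a)<.015)&(abs(X-b)<.001),2]).round(4)) for b in np.arange(-.06,-.03,.002)])
j=(abs(Y)<.007)&(X>-.07)&(X<-.025)&(P[:,2]>.08);print('blade top z vs x',np.polyfit(X[j],P[j,2],1).round(4))
E
```

```text
[ 0.77775164 -0.07427457  0.95020786] [-0.05478817 -0.07695932 -0.08731418] [ 0.5003659  -0.1381282   0.09946094]
blade n 8894 top height rel TCP (down+) at x=0, mm 1.22 pitch deg (nose down +) 1.91 lateral -1.74 yaw -0.76 nose x -136.9
-0.04 [(-60, np.float64(0.0286)), (-58, np.float64(0.0373)), (-56, np.float64(0.0384)), (-54, np.float64(0.0384)), (-52, np.float64(0.0386)), (-50, np.float64(0.0731)), (-48, np.float64(0.0822)), (-46, np.float64(0.0901)), (-44, np.float64(0.0904)), (-42, np.float64(0.0904)), (-40, np.float64(0.0904)), (-38, np.float64(0.0903)), (-36, np.float64(0.0903)), (-34, np.float64(0.0904)), (-32, np.float64(0.0904))]
0.04 [(-60, np.float64(0.0012)), (-58, np.float64(0.0013)), (-56, np.float64(0.0378)), (-54, np.float64(0.0379)), (-52, np.float64(0.064)), (-50, np.float64(0.074)), (-48, np.float64(0.0824)), (-46, np.float64(0.0902)), (-44, np.float64(0.0904)), (-42, np.float64(0.0904)), (-40, np.float64(0.0903)), (-38, np.float64(0.0904)), (-36, np.float64(0.0904)), (-34, np.float64(0.0904)), (-32, np.float64(0.0904))]
blade top z vs x [-0.1914  0.0962]
```

```bash
sed -i "s/<.018)&(P\[...,1\]<.02)/<.009)\&(P[...,1]<.02)/; s/(P\[...,1\]>-.02)/(P[...,1]>-.015)/" h.py; python3 - <<'E'
from h import *
s=get_state();print(s['ft_force'],s['moment'],s['tool_pos'])
c=cam('wrist');blade(c)
plan([.6584-.158,-.1632+.0252,.099],-9.05)
E
```

```text
[-0.09532734 -0.04949738  0.66584083] [-0.03353259 -0.1197519  -0.01735846] [ 0.50035175 -0.13812792  0.09945018]
blade n 6231 top height rel TCP (down+) at x=0, mm 3.02 pitch deg (nose down +) 0.19 lateral -0.04 yaw -0.03 nose x -134.8
tool x = +1 nose dir: turn [-2.9000e-01 -1.7995e+02 -1.0000e-02] then shift cm [0.   0.05 0.01] j6 1.35
tool x = -1 nose dir: turn [ 0.    0.05 -0.18] then shift cm [-0.    0.05 -0.01] j6 1.35
```

The leaf is level and lightly touching (about +1.3 N in z). Sliding in slowly, watching force.

Call:
send_rows --pt "-0.4 0 0 0 0 0" --pt "-0.5 0 0 0 0 0" --pt "-0.5 0 0 0 0 0" --pt "-0.5 0 0 0 0 0" --pt "-0.5 0 0 0 0 0" --pt "-0.4 0 0 0 0 0" --pt "-0.2 0 0 0 0 0"

```text
time_s: 8.55
tool_pos: [0.5305, -0.1428, 0.0994]
ee_rot: [0.054, -0.056, -0.705, 0.705]
ft_force: [-2.5, -0.2, 5.7]
opening: 0.0158
```

Call:
send_rows --pt "-0.3 0 0 0 0 0" --pt "-0.4 0 0 0 0 0" --pt "-0.4 0 0 0 0 0" --pt "-0.4 0 0 0 0 0"

```text
time_s: 8.88
tool_pos: [0.5449, -0.145, 0.0994]
ee_rot: [-0.055, 0.056, 0.705, -0.705]
ft_force: [-1.8, 1.0, 5.2]
opening: 0.0159
```

Call:
send_rows --pt "-0.4 0 0 0 0 0" --pt "-0.4 0 0 0 0 0" --pt "-0.4 0 0 0 0 0" --pt "-0.4 0 0 0 0 0"

```text
time_s: 9.22
tool_pos: [0.5607, -0.1476, 0.0995]
ee_rot: [-0.055, 0.056, 0.705, -0.705]
ft_force: [-2.6, 0.4, 6.5]
opening: 0.0157
```

```bash
cat >> h.py <<'E'
MO=np.array([.6584,-.1632,.09])
def mstat(th=-9.05):
    s=get_state();r=np.radians(th);d=np.array([np.cos(r),np.sin(r),0]);l=np.array([-d[1],d[0],0]);p=s['tool_pos']-MO;f=s['ft_force']
    print('t',s['time_s'].__round__(2),'TCP in mouth mm',(1000*np.array([p@d,p@l,p[2]])).round(1),'F in/left/up',np.round([f@d,f@l,f[2]],2),'M about left',(s['moment']@l).round(3),'open',round(s['opening'],4))
E
python3 - <<'E'
from h import *
mstat()
E
```

```text
t 9.22 TCP in mouth mm [-99.    0.1   9.5] F in/left/up [-2.65  0.01  6.45] M about left 0.122 open 0.0157
```

Call:
send_rows --pt "0 -0.05 0 0 0 0" --pt "-0.3 0 0 0 0 0" --pt "-0.3 0 0 0 0 0"

```text
time_s: 9.47
tool_pos: [0.5662, -0.1484, 0.0996]
ee_rot: [-0.055, 0.056, 0.705, -0.705]
ft_force: [-2.5, -1.0, 3.9]
opening: 0.0158
```

Call:
send_rows --pt "-0.3 0 0 0 0 0" --pt "-0.3 0 0 0 0 0" --pt "-0.3 0 0 0 0 0"

```text
time_s: 9.72
tool_pos: [0.5752, -0.1498, 0.0996]
ee_rot: [-0.055, 0.056, 0.705, -0.705]
ft_force: [-1.0, 0.4, 4.3]
opening: 0.0157
```

Call:
send_rows --pt "-0.3 0 0 0 0 0" --pt "-0.2 0 0 0 0 0" --pt "-0.1 0 0 0 0 0"

```text
time_s: 9.97
tool_pos: [0.5812, -0.1508, 0.0996]
ee_rot: [-0.055, 0.056, 0.705, -0.705]
ft_force: [-1.7, 1.0, 2.9]
opening: 0.0156
```

Call:
send_rows --pt "0 0 0 0 0 0" --pt "0 0 0 0 0 0" --pt "0 0 0 0 0 0"

```text
time_s: 10.22
tool_pos: [0.5813, -0.1508, 0.0996]
ee_rot: [-0.054, 0.057, 0.705, -0.705]
ft_force: [0.9, 0.4, 1.9]
opening: 0.0159
```

```bash
python3 - <<'E'
from h import *
mstat();blade(cam('wrist'));mstat();plan([.6584,-.1632,.099],-9.05)
E
```

```text
t 10.22 TCP in mouth mm [-78.1   0.1   9.6] F in/left/up [0.79 0.58 1.93] M about left -0.231 open 0.0159
blade n 1591 top height rel TCP (down+) at x=0, mm 3.09 pitch deg (nose down +) 0.15 lateral -0.51 yaw -0.58 nose x -62.2
t 10.27 TCP in mouth mm [-78.1   0.2   9.6] F in/left/up [2.15 0.09 2.09] M about left -0.276 open 0.0157
tool x = +1 nose dir: turn [-2.6000e-01 -1.7995e+02 -4.0000e-02] then shift cm [ 7.81  0.06 -0.02] j6 1.38
tool x = -1 nose dir: turn [ 0.02  0.05 -0.17] then shift cm [-7.81  0.06  0.02] j6 1.38
```

Slid in: nose about 60 mm past the edge. Now feel it. I'll unload the press slightly, then stroke back and forth and compare the force in each direction.

Call:
send_rows --pt "0 -0.05 0 0 0 0" --pt "0 0 0 0 0 0" --pt "0 0 0 0 0 0"

```text
time_s: 10.52
tool_pos: [0.5807, -0.1506, 0.0997]
ee_rot: [-0.055, 0.056, 0.705, -0.705]
ft_force: [0.3, 0.6, 1.1]
opening: 0.0157
```

Call:
send_rows --pt "0.3 0 0 0 0 0" --pt "0.3 0 0 0 0 0" --pt "0.3 0 0 0 0 0"

```text
time_s: 10.77
tool_pos: [0.5715, -0.1492, 0.0998]
ee_rot: [-0.055, 0.056, 0.705, -0.705]
ft_force: [-0.2, -0.5, -0.4]
opening: 0.0159
```

Call:
send_rows --pt "-0.3 0 0 0 0 0" --pt "-0.3 0 0 0 0 0" --pt "-0.3 0 0 0 0 0"

```text
time_s: 11.02
tool_pos: [0.5809, -0.1507, 0.0999]
ee_rot: [-0.055, 0.056, 0.705, -0.705]
ft_force: [-0.5, -0.6, -0.1]
opening: 0.0156
```

Call:
send_rows --pt "0.3 0 0 0 0 0" --pt "0.3 0 0 0 0 0" --pt "0.3 0 0 0 0 0"

```text
time_s: 11.27
tool_pos: [0.5717, -0.1492, 0.0999]
ee_rot: [-0.055, 0.056, 0.705, -0.705]
ft_force: [0.6, -0.1, -0.7]
opening: 0.016
```

Call:
send_rows --pt "-0.3 0 0 0 0 0" --pt "-0.3 0 0 0 0 0" --pt "-0.3 0 0 0 0 0"

```text
time_s: 11.52
tool_pos: [0.5812, -0.1508, 0.1002]
ee_rot: [-0.055, 0.056, 0.705, -0.705]
ft_force: [-0.5, -0.3, -2.0]
opening: 0.0159
```

```bash
python3 - <<'E'
from h import *
mstat()
E
```

```text
t 11.52 TCP in mouth mm [-78.2   0.1  10.2] F in/left/up [-0.45 -0.37 -1.97] M about left 0.061 open 0.0159
```

Back and forth strokes read +0.6/-0.2 and -0.5 N, against about ±3 N if it were pressed by at least 7 N. The 6 mm leaf is loose, so it goes back out to its lane.

Call:
send_rows --pt "0.5 0 0 0 0 0" --pt "1 0 0 0 0 0" --pt "1 0 0 0 0 0" --pt "1 0 0 0 0 0" --pt "1.5 0 0 0 0 0" --pt "1.5 0 0 0 0 0" --pt "2 -0.2 0 0 0 0" --pt "2 -0.2 0 0 0 0" --pt "2 -0.1 0 0 0 0" --pt "2 0 0 0 0 0" --pt "0.4 -1 0 0 0 0" --pt "0 -2 0 0 0 0" --pt "0 -2 0 0 0 0" --pt "0 -0.5 -1 0 0 0" --pt "0 0 -3 0 0 0" --pt "0 0 -3 0 0 0" --pt "0 0 -3 0 0 0" --pt "0 0 -3 0 0 0" --pt "0 0 -3 0 0 0" --pt "0 0 -3 0 0 0"

```text
time_s: 13.18
tool_pos: [0.4636, 0.0625, 0.1599]
ee_rot: [-0.055, 0.056, 0.705, -0.705]
ft_force: [0.5, -0.7, -0.3]
opening: 0.0159
```

Call:
send_rows --pt "0 0 -3 0 0 0" --pt "0 0 -3 0 0 0" --pt "0 0 -2 0 -4.5 0" --pt "0 0 -1 0 -4.5 0" --pt "0 0 0 0 -4.5 0" --pt "0 0 0 0 0 0" --pt "0 0 0 0 0 0"

```text
time_s: 13.77
tool_pos: [0.4766, 0.1499, 0.1597]
ee_rot: [0.028, -0.027, 0.707, -0.707]
ft_force: [0.2, 0.2, -1.3]
opening: 0.0154
```

```bash
python3 - <<'E'
from h import *
mstat();c=cam('wrist');blade(c);plan([.4486,.1629,.075],4.5)
E
```

```text
t 13.77 TCP in mouth mm [-228.8  280.7   69.7] F in/left/up [ 0.12  0.27 -1.33] M about left 0.013 open 0.0154
blade n 6413 top height rel TCP (down+) at x=0, mm 3.01 pitch deg (nose down +) 0.29 lateral -0.01 yaw 0.01 nose x -137.6
tool x = +1 nose dir: turn [ 1.600e-01  1.799e+02 -0.000e+00] then shift cm [-2.69  8.48  1.55] j6 1.68
tool x = -1 nose dir: turn [-0.  -0.1 -0.1] then shift cm [ 2.69  8.48 -1.55] j6 1.68
```

Call:
send_rows --pt "0.9 1 -0.5 0 0 0" --pt "0.9 2 -0.5 0 0 0" --pt "0.9 2 -0.55 0 0 0" --pt "0 2 0 0 0 0" --pt "0 2 0 0 0 0" --pt "0 2 0 0 0 0" --pt "0 1.5 0 0 0 0" --pt "0 0.8 0 0 0 0" --pt "0 0.5 0 0 0 0" --pt "0 0.3 0 0 0 0" --pt "0 0.2 0 0 0 0" --pt "0 0 0 0 0 0" --pt "0 0 0 0 0 0"

```text
time_s: 14.9
tool_pos: [0.4496, 0.1627, 0.0178]
ee_rot: [0.029, -0.026, 0.707, -0.706]
ft_force: [-0.4, -0.3, -0.6]
opening: 0.0154
```

```bash
python3 - <<'E'
from h import *
mstat();plan([.4486,.1629,.014],4.5)
E
```

```text
t 14.9 TCP in mouth mm [-257.5  289.   -72.2] F in/left/up [-0.32 -0.35 -0.6 ] M about left 0.029 open 0.0154
tool x = +1 nose dir: turn [3.5000e-01 1.7998e+02 2.0000e-02] then shift cm [-0.1   0.38  0.03] j6 1.72
tool x = -1 nose dir: turn [ 0.01 -0.02 -0.22] then shift cm [ 0.1   0.38 -0.03] j6 1.72
```

Call:
send_rows --pt "0.1 0.1 0 0 0 0" --pt "0 0.15 0 0 0 0" --pt "0 0.08 0 0 0 0" --pt "0 0 0 0 0 0" --pt "0 0 0 0 0 0"

```text
time_s: 15.32
tool_pos: [0.4483, 0.1627, 0.0146]
ee_rot: [0.029, -0.027, 0.707, -0.706]
ft_force: [-1.3, -0.3, 4.8]
opening: 0.016
```

Call:
send_rows --pt "0 0 0 0 0 0" --pt "0 0 0 0 0 0" --pt "0 0 0 0 0 0" --pt "0 0 0 0 0 0" --hand 0.57

```text
time_s: 15.65
tool_pos: [0.4477, 0.1624, 0.0132]
ee_rot: [-0.028, 0.027, -0.707, 0.707]
ft_force: [-0.1, -0.3, -0.8]
opening: 0.0387
```

Call:
send_rows --pt "0 -0.5 0 0 0 0" --pt "0 -1.5 0 0 0 0" --pt "0 -2.5 0 0 0 0" --pt "0 -2.5 0 0 0 0" --pt "0 -1 0 0 0 0" --pt "0 0 0 0 0 0" --pt "0 0 0 0 0 0"

```text
time_s: 16.23
tool_pos: [0.4479, 0.1625, 0.0937]
ee_rot: [0.029, -0.027, 0.707, -0.707]
ft_force: [-0.5, 0.1, -0.4]
opening: 0.0403
```

```bash
python3 - <<'E'
from h import *
mstat();c=cam('wrist');handles(c);plan([.4370,.2757,.07],8.3)
E
```

```text
t 16.23 TCP in mouth mm [-259.1  288.5    3.7] F in/left/up [-0.46  0.03 -0.4 ] M about left 0.016 open 0.0403
yellow px [148. 225.] 1238 median z 0.0471 rect [436.8 275.8] [43.4 16.3] 7.1 mean [0.438  0.2747 0.0467]
red px [211. 221.] 1036 median z 0.0473 rect [443.4 223.3] [44.3 15.6] 4.9 mean [0.4456 0.2229 0.047 ]
blue px [286. 224.] 1003 median z 0.0473 rect [446.5 163.8] [43.1 14.8] 4.7 mean [0.448  0.1639 0.0472]
tool x = +1 nose dir: turn [ 3.000e-02  1.762e+02 -3.000e-02] then shift cm [ 0.65  2.25 11.36] j6 1.72
tool x = -1 nose dir: turn [-0.02 -3.8  -0.02] then shift cm [ -0.65   2.25 -11.36] j6 1.72
```

Blue is back in place. Now the yellow (9 mm) leaf.

Call:
send_rows --pt "0 0 0 0 -1.8 0" --pt "0 0 0 0 -1.8 0" --pt "-0.13 0 -1.27 0 0 0" --pt "-0.13 0 -2.5 0 0 0" --pt "-0.13 0 -2.5 0 0 0" --pt "-0.13 0 -2.5 0 0 0" --pt "-0.13 0 -2.0 0 0 0" --pt "0 0 -0.6 0 0 0" --pt "0 2.2 0 0 0 0" --pt "0 0 0 0 0 0" --pt "0 0 0 0 0 0"

```text
time_s: 17.2
tool_pos: [0.4364, 0.2745, 0.0691]
ee_rot: [-0.049, 0.051, -0.704, 0.706]
ft_force: [0.3, 0.2, -0.2]
opening: 0.0403
```

```bash
python3 - <<'E'
from h import *
mstat();c=cam('wrist');handles(c);plan([.4370,.2757,.0135],8.1)
E
```

```text
t 17.2 TCP in mouth mm [-288.1  397.3  -20.9] F in/left/up [ 0.31  0.27 -0.15] M about left 0.037 open 0.0403
yellow px [285. 231.] 1362 median z 0.0472 rect [436.9 276.4] [43.2 15.9] 6.1 mean [0.4382 0.2766 0.0471]
red px [358. 230.] 1234 median z 0.0473 rect [444.1 224.2] [42.9 16.3] 5.0 mean [0.4463 0.2249 0.047 ]
blue px [446. 240.] 1319 median z 0.0473 rect [446.5 164.2] [43.1 15.6] 4.2 mean [0.4476 0.1651 0.0472]
tool x = +1 nose dir: turn [-8.0000e-02  1.7996e+02 -1.4000e-01] then shift cm [-0.02  5.69  0.09] j6 1.88
tool x = -1 nose dir: turn [-0.09 -0.03  0.05] then shift cm [ 0.02  5.69 -0.09] j6 1.88
```

Call:
send_rows --pt "0 0.5 -0.12 0 0 0" --pt "0 1.5 0 0 0 0" --pt "0 1.5 0 0 0 0" --pt "0 1.2 0 0 0 0" --pt "0 0.85 0 0 0 0" --pt "0 0 0 0 0 0" --pt "0 0 0 0 0 0"

```text
time_s: 17.83
tool_pos: [0.438, 0.2769, 0.0159]
ee_rot: [-0.05, 0.049, -0.705, 0.705]
ft_force: [-0.0, -0.4, 0.2]
opening: 0.0405
```

Call:
send_rows --pt "0 0 0 0 0 0" --pt "0 0 0 0 0 0" --pt "0 0 0 0 0 0" --pt "0 0 0 0 0 0" --pt "0 0 0 0 0 0" --hand 1

```text
time_s: 18.25
tool_pos: [0.4386, 0.2773, 0.0168]
ee_rot: [0.051, -0.049, 0.705, -0.705]
ft_force: [0.5, -0.5, 2.1]
opening: 0.0155
```

Call:
send_rows --pt "0 -0.5 0 0 0 0" --pt "0 -1 0 0 0 0" --pt "0 -2 0 0 0 0" --pt "0 -3 0 0 0 0" --pt "0 -3 0 0 0 0" --pt "0 -3 0 0 0 0" --pt "0 -2 0 0 0 0" --pt "0 0 0 0 0 0" --pt "0 0 0 0 0 0"

```text
time_s: 19.0
tool_pos: [0.4384, 0.2775, 0.1626]
ee_rot: [0.052, -0.048, 0.706, -0.705]
ft_force: [-0.4, -0.1, -2.5]
opening: 0.0155
```

```bash
python3 - <<'E'
from h import *
mstat();c=cam('wrist');blade(c)
r=np.radians(-9.05);d=np.array([np.cos(r),np.sin(r),0]);plan(MO-.227*d+[0,0,.075],-9.05)
E
```

```text
t 19.0 TCP in mouth mm [-286.6  400.6   72.6] F in/left/up [-0.33 -0.19 -2.55] M about left 0.057 open 0.0155
blade n 6375 top height rel TCP (down+) at x=0, mm 2.23 pitch deg (nose down +) 0.41 lateral -0.0 yaw 0.01 nose x -137.6
tool x = +1 nose dir: turn [-1.0000e-01 -1.6285e+02  2.0000e-02] then shift cm [  6.05  -0.45 -39.99] j6 1.88
tool x = -1 nose dir: turn [-0.02 17.15 -0.07] then shift cm [-6.05 -0.45 39.99] j6 1.88
```

Call:
send_rows --pt "0 0 0 0 4.29 0" --pt "0 0 0 0 4.29 0" --pt "0 0 1 0 4.29 0.15" --pt "0 0 2 0 4.29 0.15" --pt "-0.5 0 3 0 0 0" --pt "-0.5 0 3 0 0 0" --pt "-0.5 0 3 0 0 0" --pt "-0.5 0 3 0 0 0" --pt "-0.5 0 3 0 0 0" --pt "-0.5 0 3 0 0 0" --pt "-0.5 0 3 0 0 0" --pt "-0.5 0 3 0 0 0" --pt "-0.5 0 3 0 0 0" --pt "-0.5 0 3 0 0 0" --pt "-0.5 0 3 0 0 0" --pt "-0.5 0 2.6 0 0 0" --pt "0 0 1.4 0 0 0" --pt "0 1.5 0 0 0 0" --pt "0 0 0 0 0 0" --pt "0 0 0 0 0 0"

```text
time_s: 20.72
tool_pos: [0.4352, -0.1268, 0.1432]
ee_rot: [-0.056, 0.056, 0.706, -0.704]
ft_force: [0.2, -0.1, -1.6]
opening: 0.0157
```

```bash
python3 - <<'E'
from h import *
mstat();c=cam('wrist');blade(c)
r=np.radians(-9.05);d=np.array([np.cos(r),np.sin(r),0]);plan(MO-.227*d+[0,0,.016],-9.05)
E
```

```text
t 20.72 TCP in mouth mm [-226.1    0.8   53.2] F in/left/up [ 0.21 -0.04 -1.61] M about left 0.067 open 0.0157
blade n 6389 top height rel TCP (down+) at x=0, mm 2.2 pitch deg (nose down +) 0.4 lateral -0.02 yaw -0.01 nose x -137.0
tool x = +1 nose dir: turn [  -0.28 -180.     -0.18] then shift cm [-0.17  3.84 -0.09] j6 1.32
tool x = -1 nose dir: turn [ 0.12  0.   -0.18] then shift cm [0.17 3.84 0.09] j6 1.32
```

Call:
send_rows --pt "0 1 0.05 0.1 0 0.15" --pt "0 1.5 0 0 0 0" --pt "0 1 0 0 0 0" --pt "0 0.3 0 0 0 0" --pt "-1 0 0 0 0 0" --pt "-1.5 0 0 0 0 0" --pt "-1.5 0 0 0 0 0" --pt "-1.5 0 0 0 0 0" --pt "-1.1 0 0 0 0 0" --pt "0 0 0 0 0 0" --pt "0 0 0 0 0 0" --pt "0 0 0 0 0 0"

```text
time_s: 21.77
tool_pos: [0.5026, -0.1385, 0.1091]
ee_rot: [0.052, -0.059, -0.704, 0.706]
ft_force: [0.1, 0.5, -1.5]
opening: 0.0157
```

```bash
python3 - <<'E'
from h import *
mstat();c=cam('wrist');blade(c)
plan(MO,-9.05)
E
```

```text
t 21.77 TCP in mouth mm [-1.577e+02 -1.000e-01  1.910e+01] F in/left/up [-0.03  0.51 -1.47] M about left 0.086 open 0.0157
blade n 5671 top height rel TCP (down+) at x=0, mm 2.31 pitch deg (nose down +) 0.34 lateral -0.08 yaw -0.06 nose x -126.4
tool x = +1 nose dir: turn [ 8.8000e-01  1.7999e+02 -9.0000e-02] then shift cm [1.58e+01 1.91e+00 1.00e-02] j6 1.35
tool x = -1 nose dir: turn [-0.06 -0.01 -0.56] then shift cm [-1.58e+01  1.91e+00 -1.00e-02] j6 1.35
```

Call:
send_rows --pt "0 0.2 0 0 0 -0.15" --pt "0 0.2 0 0 0 0" --pt "0 0.2 0 0 0 0" --pt "0 0.1 0 0 0 0" --pt "0 0 0 0 0 0" --pt "0 0 0 0 0 0"

```text
time_s: 22.32
tool_pos: [0.5025, -0.1386, 0.1019]
ee_rot: [0.053, -0.058, -0.704, 0.705]
ft_force: [0.1, 0.0, -0.5]
opening: 0.0152
```

Call:
send_rows --pt "0 0.06 0 0 0 0" --pt "0 0 0 0 0 0" --pt "0 0 0 0 0 0"

```text
time_s: 22.57
tool_pos: [0.5028, -0.1386, 0.1015]
ee_rot: [0.053, -0.059, -0.704, 0.705]
ft_force: [-0.1, 0.4, -0.1]
opening: 0.0158
```

Call:
send_rows --pt "0 0.05 0 0 0 0" --pt "0 0 0 0 0 0" --pt "0 0 0 0 0 0"

```text
time_s: 22.82
tool_pos: [0.503, -0.1387, 0.1012]
ee_rot: [0.053, -0.059, -0.704, 0.706]
ft_force: [-1.3, 0.8, 1.1]
opening: 0.0159
```

```bash
python3 - <<'E'
from h import *
mstat();c=cam('wrist');blade(c)
plan(MO,-9.05)
E
```

```text
t 22.82 TCP in mouth mm [-157.4   -0.2   11.2] F in/left/up [-1.39  0.57  1.1 ] M about left 0.014 open 0.0159
blade n 5930 top height rel TCP (down+) at x=0, mm 2.3 pitch deg (nose down +) 0.22 lateral -0.04 yaw -0.03 nose x -129.6
tool x = +1 nose dir: turn [ 7.3000e-01  1.7999e+02 -1.0000e-01] then shift cm [15.74  1.12  0.02] j6 1.35
tool x = -1 nose dir: turn [-0.06 -0.01 -0.46] then shift cm [-15.74   1.12  -0.02] j6 1.35
```

Call:
send_rows --pt "0 0 0 0 0 -0.2" --pt "-0.3 0 0 0 0 0" --pt "-0.4 0 0 0 0 0" --pt "-0.3 0 0 0 0 0" --pt "0 0 0 0 0 0"

```text
time_s: 23.28
tool_pos: [0.5138, -0.1404, 0.1013]
ee_rot: [0.054, -0.058, -0.704, 0.705]
ft_force: [0.7, -0.6, 2.1]
opening: 0.0157
```

Call:
send_rows --pt "-0.2 0 0 0 0 0" --pt "-0.2 0 0 0 0 0"

```text
time_s: 23.45
tool_pos: [0.5168, -0.1409, 0.1013]
ee_rot: [0.054, -0.057, -0.704, 0.705]
ft_force: [-1.6, 0.3, 4.9]
opening: 0.0157
```

Call:
send_rows --pt "-0.2 0 0 0 0 0" --pt "-0.2 0 0 0 0 0"

```text
time_s: 23.62
tool_pos: [0.5207, -0.1415, 0.1013]
ee_rot: [0.054, -0.057, -0.704, 0.705]
ft_force: [-2.0, 0.8, 5.3]
opening: 0.0157
```

Call:
send_rows --pt "-0.2 0 0 0 0 0" --pt "-0.2 0 0 0 0 0"

```text
time_s: 23.78
tool_pos: [0.5247, -0.1422, 0.1014]
ee_rot: [0.054, -0.057, -0.704, 0.705]
ft_force: [-1.8, 0.5, 5.2]
opening: 0.0157
```

Call:
send_rows --pt "-0.2 0 0 0 0 0" --pt "-0.2 0 0 0 0 0"

```text
time_s: 23.95
tool_pos: [0.5286, -0.1428, 0.1014]
ee_rot: [0.054, -0.057, -0.704, 0.705]
ft_force: [-1.8, 0.1, 5.4]
opening: 0.016
```

```bash
python3 - <<'E'
from h import *
mstat();plan(MO,-9.05)
E
```

```text
t 23.95 TCP in mouth mm [-131.4   -0.2   11.4] F in/left/up [-1.78 -0.13  5.36] M about left -0.08 open 0.016
tool x = +1 nose dir: turn [ 3.8000e-01  1.7999e+02 -1.0000e-01] then shift cm [13.14  1.14  0.02] j6 1.36
tool x = -1 nose dir: turn [-0.06 -0.01 -0.24] then shift cm [-13.14   1.14  -0.02] j6 1.36
```

Call:
send_rows --pt "-0.1 -0.05 0 0 0 0" --pt "-0.2 0 0 0 0 0" --pt "-0.2 0 0 0 0 0"

```text
time_s: 24.2
tool_pos: [0.5334, -0.1435, 0.1015]
ee_rot: [0.055, -0.057, -0.704, 0.705]
ft_force: [-2.1, -0.1, 5.2]
opening: 0.0157
```

Call:
send_rows --pt "-0.2 0 0 0 0 0" --pt "-0.2 0 0 0 0 0" --pt "-0.2 0 0 0 0 0"

```text
time_s: 24.45
tool_pos: [0.5394, -0.1445, 0.1016]
ee_rot: [0.055, -0.057, -0.704, 0.705]
ft_force: [-2.3, 0.8, 5.4]
opening: 0.0159
```

Call:
send_rows --pt "-0.3 0 0 0 0 0" --pt "-0.3 0 0 0 0 0" --pt "-0.3 0 0 0 0 0"

```text
time_s: 24.7
tool_pos: [0.5483, -0.1459, 0.1016]
ee_rot: [0.055, -0.057, -0.704, 0.705]
ft_force: [-2.6, 0.6, 5.7]
opening: 0.0159
```

Call:
send_rows --pt "-0.3 0 0 0 0 0" --pt "-0.3 0 0 0 0 0" --pt "-0.3 0 0 0 0 0"

```text
time_s: 24.95
tool_pos: [0.5572, -0.1473, 0.1017]
ee_rot: [0.055, -0.057, -0.704, 0.705]
ft_force: [-2.7, 0.5, 5.7]
opening: 0.016
```

```bash
python3 - <<'E'
from h import *
mstat();plan(MO,-9.05)
E
```

```text
t 24.95 TCP in mouth mm [-102.5   -0.2   11.7] F in/left/up [-2.78  0.08  5.7 ] M about left 0.127 open 0.016
tool x = +1 nose dir: turn [ 3.3000e-01  1.7999e+02 -9.0000e-02] then shift cm [10.25  1.17  0.02] j6 1.37
tool x = -1 nose dir: turn [-0.06 -0.01 -0.21] then shift cm [-10.25   1.17  -0.02] j6 1.37
```

Call:
send_rows --pt "-0.1 -0.05 0 0 0 0" --pt "-0.3 0 0 0 0 0" --pt "-0.3 0 0 0 0 0"

```text
time_s: 25.2
tool_pos: [0.5639, -0.1483, 0.1018]
ee_rot: [0.055, -0.057, -0.705, 0.705]
ft_force: [-1.2, 0.4, 3.4]
opening: 0.016
```

Call:
send_rows --pt "-0.3 -0.02 0 0 0 0" --pt "-0.3 -0.02 0 0 0 0" --pt "-0.3 0 0 0 0 0"

```text
time_s: 25.45
tool_pos: [0.5728, -0.1497, 0.1019]
ee_rot: [0.055, -0.057, -0.705, 0.705]
ft_force: [-1.1, 0.4, 1.0]
opening: 0.0159
```

Call:
send_rows --pt "-0.3 0 0 0 0 0" --pt "-0.3 0 0 0 0 0" --pt "-0.2 0 0 0 0 0"

```text
time_s: 25.7
tool_pos: [0.5809, -0.151, 0.1019]
ee_rot: [0.055, -0.057, -0.705, 0.705]
ft_force: [-0.2, -0.2, 0.1]
opening: 0.0157
```

Call:
send_rows --pt "0 -0.02 0 0 0 0" --pt "0 0 0 0 0 0" --pt "0 0 0 0 0 0"

```text
time_s: 25.95
tool_pos: [0.5804, -0.1509, 0.1021]
ee_rot: [0.055, -0.057, -0.705, 0.705]
ft_force: [-0.1, -0.2, -0.4]
opening: 0.0158
```

```bash
python3 - <<'E'
from h import *
mstat();blade(cam('wrist'));plan(MO,-9.05)
E
```

```text
t 25.95 TCP in mouth mm [-79.   -0.1  12.1] F in/left/up [-0.02 -0.17 -0.45] M about left 0.134 open 0.0158
blade n 1589 top height rel TCP (down+) at x=0, mm 2.4 pitch deg (nose down +) 0.19 lateral -0.42 yaw -0.48 nose x -64.0
tool x = +1 nose dir: turn [ 2.4000e-01  1.7999e+02 -7.0000e-02] then shift cm [7.9  1.22 0.02] j6 1.38
tool x = -1 nose dir: turn [-0.05 -0.01 -0.16] then shift cm [-7.9   1.22 -0.02] j6 1.38
```

Force in was only about -0.2 to -1.2 N with the press unloaded. Stroke test with no vertical load.

Call:
send_rows --pt "0.3 0 0 0 0 0" --pt "0.3 0 0 0 0 0" --pt "0.3 0 0 0 0 0"

```text
time_s: 26.25
tool_pos: [0.5713, -0.1495, 0.1026]
ee_rot: [0.055, -0.057, -0.704, 0.705]
ft_force: [-0.4, -0.7, -0.8]
opening: 0.0156
```

Call:
send_rows --pt "-0.3 0 0 0 0 0" --pt "-0.3 0 0 0 0 0" --pt "-0.3 0 0 0 0 0"

```text
time_s: 26.5
tool_pos: [0.5811, -0.1511, 0.1029]
ee_rot: [0.054, -0.057, -0.704, 0.705]
ft_force: [-0.5, 0.2, -1.4]
opening: 0.0158
```

Call:
send_rows --pt "0.3 0 0 0 0 0" --pt "0.3 0 0 0 0 0" --pt "0.3 0 0 0 0 0"

```text
time_s: 26.75
tool_pos: [0.5715, -0.1495, 0.1025]
ee_rot: [0.055, -0.057, -0.704, 0.705]
ft_force: [-0.1, 0.2, -0.7]
opening: 0.0157
```

Call:
send_rows --pt "-0.3 0 0 0 0 0" --pt "-0.3 0 0 0 0 0" --pt "-0.3 0 0 0 0 0"

```text
time_s: 27.0
tool_pos: [0.581, -0.1511, 0.1028]
ee_rot: [0.054, -0.057, -0.704, 0.705]
ft_force: [1.3, -0.0, -1.0]
opening: 0.0155
```

```bash
python3 - <<'E'
from h import *
mstat()
E
```

```text
t 27.0 TCP in mouth mm [-78.4  -0.2  12.8] F in/left/up [ 1.3   0.17 -1.  ] M about left 0.078 open 0.0155
```

No drag in either direction, so the 9 mm leaf is loose too. It goes back to its lane.

Call:
send_rows --pt "0.5 0 0 0 0 0" --pt "1 0 0 0 0 0" --pt "1 0 0 0 0 0" --pt "1 0 0 0 0 0" --pt "1.5 0 0 0 0 0" --pt "1.5 0 0 0 0 0" --pt "2 -0.1 0 0 0 0" --pt "2 -0.2 0 0 0 0" --pt "2 -0.1 0 0 0 0" --pt "2 0 0 0 0 0" --pt "0.4 -1 0 0 0 0" --pt "0 -2 0 0 0 0" --pt "0 -2 0 0 0 0" --pt "0.5 -0.5 -1 0 0 0" --pt "0.5 0 -3 0 0 0" --pt "0.5 0 -3 0 0 0" --pt "0.5 0 -3 0 0 0" --pt "0.5 0 -3 0 0 0" --pt "0.5 0 -3 0 0 0" --pt "0.5 0 -3 0 0 0"

```text
time_s: 28.67
tool_pos: [0.4282, 0.0678, 0.1609]
ee_rot: [0.054, -0.057, -0.705, 0.705]
ft_force: [1.0, -0.1, -1.2]
opening: 0.0158
```

Call:
send_rows --pt "0.5 0 -3 0 0 0" --pt "0.5 0 -3 0 0 0" --pt "0.5 0 -3 0 0 0" --pt "0.5 0 -3 0 0 0" --pt "0.5 0 -3 0 0 0" --pt "0.5 0 -3 0 -4.29 0" --pt "0 0 -2 0 -4.29 0" --pt "0 0 -1 0 -4.29 0" --pt "0 0 0 0 -4.29 0" --pt "0 0 0 0 0 0" --pt "0 0 0 0 0 0"

```text
time_s: 29.58
tool_pos: [0.4287, 0.2786, 0.1602]
ee_rot: [-0.051, 0.049, -0.705, 0.706]
ft_force: [0.2, -0.9, -0.7]
opening: 0.0159
```

```bash
python3 - <<'E'
from h import *
mstat();c=cam('wrist');blade(c);plan([.4386,.2772,.018],8.1)
E
```

```text
t 29.58 TCP in mouth mm [-296.4  400.2   70.2] F in/left/up [ 0.35 -0.81 -0.69] M about left 0.072 open 0.0159
blade n 6384 top height rel TCP (down+) at x=0, mm 2.27 pitch deg (nose down +) 0.31 lateral 0.02 yaw 0.01 nose x -136.5
tool x = +1 nose dir: turn [  0.26 179.91  -0.18] then shift cm [ 0.96 14.23 -0.24] j6 1.9
tool x = -1 nose dir: turn [-0.12 -0.09 -0.17] then shift cm [-0.96 14.23  0.24] j6 1.9
```

Call:
send_rows --pt "-0.5 1 0.12 0 0 0" --pt "-0.45 2 0.12 0 0 0" --pt "0 2.5 0 0 0 0" --pt "0 2.5 0 0 0 0" --pt "0 2.5 0 0 0 0" --pt "0 1.5 0 0 0 0" --pt "0 1 0 0 0 0" --pt "0 0.7 0 0 0 0" --pt "0 0.3 0 0 0 0" --pt "0 0 0 0 0 0" --pt "0 0 0 0 0 0" --pt "0 0 0 0 0 0"

```text
time_s: 30.63
tool_pos: [0.4404, 0.2773, 0.0219]
ee_rot: [-0.052, 0.048, -0.705, 0.706]
ft_force: [-0.9, 0.8, -1.0]
opening: 0.0157
```

```bash
python3 - <<'E'
from h import *
mstat();plan([.4386,.2772,.0165],8.1)
E
```

```text
t 30.63 TCP in mouth mm [-284.6  400.7  -68.1] F in/left/up [-1.    0.64 -1.04] M about left 0.079 open 0.0157
tool x = +1 nose dir: turn [ 5.3000e-01  1.7999e+02 -1.1000e-01] then shift cm [-0.18  0.54  0.02] j6 1.89
tool x = -1 nose dir: turn [-0.07 -0.01 -0.34] then shift cm [ 0.18  0.54 -0.02] j6 1.89
```

Call:
send_rows --pt "0.18 0.2 0 0 0 0" --pt "0 0.2 0 0 0 0" --pt "0 0.1 0 0 0 0" --pt "0 0 0 0 0 0" --pt "0 0 0 0 0 0"

```text
time_s: 31.05
tool_pos: [0.438, 0.2769, 0.0168]
ee_rot: [-0.052, 0.048, -0.705, 0.706]
ft_force: [-1.8, 0.3, 5.4]
opening: 0.0158
```

Call:
send_rows --pt "0 0 0 0 0 0" --pt "0 0 0 0 0 0" --pt "0 0 0 0 0 0" --pt "0 0 0 0 0 0" --hand 0.57

```text
time_s: 31.38
tool_pos: [0.4375, 0.2765, 0.0152]
ee_rot: [-0.051, 0.049, -0.705, 0.706]
ft_force: [-0.2, -0.7, -0.5]
opening: 0.0383
```

Call:
send_rows --pt "0 -0.5 0 0 0 0" --pt "0 -1.5 0 0 0 0" --pt "0 -2 0 0 0 0" --pt "0 -1.5 0 0 0 0" --pt "0 0 1 0 0.8 0" --pt "0 0 2 0 0.8 0" --pt "0 0 2 0 0 0" --pt "0 0 0.3 0 0 0" --pt "0 0 0 0 0 0" --pt "0 0 0 0 0 0"

```text
time_s: 32.22
tool_pos: [0.4437, 0.2239, 0.0701]
ee_rot: [-0.041, 0.039, -0.705, 0.707]
ft_force: [-0.3, -0.3, 0.4]
opening: 0.0404
```

```bash
python3 - <<'E'
from h import *
mstat();c=cam('wrist');handles(c);plan([.4440,.2238,.0155],6.5)
E
```

```text
t 32.22 TCP in mouth mm [-272.9  348.5  -19.9] F in/left/up [-0.24 -0.34  0.43] M about left 0.009 open 0.0404
yellow px [213. 233.] 1357 median z 0.0473 rect [435.8 277.8] [43.5 16.1] 7.5 mean [0.4378 0.2774 0.047 ]
red px [288. 232.] 1223 median z 0.0473 rect [443.9 223.9] [43.1 16. ] 5.2 mean [0.4456 0.224  0.0471]
blue px [373. 238.] 1196 median z 0.0474 rect [446.7 163.8] [42.6 15.8] 4.0 mean [0.4479 0.1643 0.0473]
tool x = +1 nose dir: turn [ 2.5000e-01  1.7998e+02 -1.5000e-01] then shift cm [ 0.02  5.47 -0.05] j6 1.81
tool x = -1 nose dir: turn [-0.09 -0.02 -0.16] then shift cm [-0.02  5.47  0.05] j6 1.81
```

Yellow is back in its lane, and the jaws are centred over red. Descend, grip, lift.

Call:
send_rows --pt "0 0.5 0 0 0 0" --pt "0 1.5 0 0 0 0" --pt "0 1.5 0 0 0 0" --pt "0 1.2 0 0 0 0" --pt "0 0.9 0 0 0 0" --pt "0 0 0 0 0 0" --pt "0 0 0 0 0 0"

```text
time_s: 32.85
tool_pos: [0.4437, 0.2242, 0.014]
ee_rot: [-0.041, 0.04, -0.705, 0.707]
ft_force: [-1.8, -0.3, 0.1]
opening: 0.0404
```

Call:
send_rows --pt "0 0 0 0 0 0" --pt "0 0 0 0 0 0" --pt "0 0 0 0 0 0" --pt "0 0 0 0 0 0" --pt "0 0 0 0 0 0" --hand 1

```text
time_s: 33.27
tool_pos: [0.4447, 0.2241, 0.0154]
ee_rot: [-0.042, 0.038, -0.705, 0.706]
ft_force: [-0.1, -0.7, 1.2]
opening: 0.0156
```

Call:
send_rows --pt "0 -0.5 0 0 0 0" --pt "0 -1 0 0 0 0" --pt "0 -2 0 0 0 0" --pt "0 -3 0 0 0 0" --pt "0 -3 0 0 0 0" --pt "0 -3 0 0 0 0" --pt "0 -2 0 0 0 0" --pt "0 0 0 0 0 0" --pt "0 0 0 0 0 0"

```text
time_s: 34.02
tool_pos: [0.4443, 0.2245, 0.1611]
ee_rot: [-0.042, 0.038, -0.706, 0.706]
ft_force: [0.1, -0.4, -2.1]
opening: 0.016
```

```bash
python3 - <<'E'
from h import *
mstat();c=cam('wrist');blade(c)
r=np.radians(-9.05);d=np.array([np.cos(r),np.sin(r),0]);plan(MO-.227*d+[0,0,.075],-9.05)
E
```

```text
t 34.02 TCP in mouth mm [-272.4  349.2   71.1] F in/left/up [ 0.16 -0.37 -2.06] M about left 0.114 open 0.016
blade n 6730 top height rel TCP (down+) at x=0, mm -2.29 pitch deg (nose down +) 0.48 lateral 0.07 yaw 0.02 nose x -137.0
tool x = +1 nose dir: turn [-2.4000e-01 -1.6445e+02  1.4000e-01] then shift cm [  4.64  -0.59 -34.86] j6 1.81
tool x = -1 nose dir: turn [-0.1  15.55 -0.17] then shift cm [-4.64 -0.59 34.86] j6 1.81
```

Call:
send_rows --pt "0 0 0 0 3.89 0" --pt "0 0 0 0 3.89 0" --pt "0 0 1 0 3.89 0.1" --pt "0 0 2 0 3.89 0.1" --pt "-0.4 0 3 0 0 0" --pt "-0.4 0 3 0 0 0" --pt "-0.4 0 3 0 0 0" --pt "-0.4 0 3 0 0 0" --pt "-0.4 0 3 0 0 0" --pt "-0.4 0 3 0 0 0" --pt "-0.4 0 3 0 0 0" --pt "-0.4 0 3 0 0 0" --pt "-0.4 0 3 0 0 0" --pt "-0.4 0 3 0 0 0" --pt "-0.4 0 1.3 0 0 0" --pt "-0.2 0 0.6 0 0 0" --pt "0 1.5 0 0 0 0" --pt "0 1.5 0 0 0 0" --pt "0 0 0 0 0 0" --pt "0 0 0 0 0 0"

```text
time_s: 35.73
tool_pos: [0.4356, -0.1268, 0.128]
ee_rot: [-0.055, 0.056, 0.705, -0.705]
ft_force: [0.7, 0.7, -0.7]
opening: 0.0155
```

```bash
python3 - <<'E'
from h import *
mstat();c=cam('wrist');blade(c)
r=np.radians(-9.05);d=np.array([np.cos(r),np.sin(r),0]);plan(MO-.227*d+[0,0,.0157],-9.05)
E
```

```text
t 35.73 TCP in mouth mm [-225.7    0.9   38. ] F in/left/up [ 0.55  0.8  -0.68] M about left 0.054 open 0.0155
blade n 6717 top height rel TCP (down+) at x=0, mm -2.23 pitch deg (nose down +) 0.43 lateral 0.04 yaw 0.03 nose x -136.8
tool x = +1 nose dir: turn [-4.4000e-01 -1.7996e+02 -1.0000e-02] then shift cm [-0.22  2.36 -0.07] j6 1.32
tool x = -1 nose dir: turn [ 0.01  0.04 -0.28] then shift cm [0.22 2.36 0.07] j6 1.32
```

Call:
send_rows --pt "0 1 0.07 0 0 0" --pt "0 0.9 0 0 0 0" --pt "0 0.3 0 0 0 0" --pt "-1 0 0 0 0 0" --pt "-1.5 0 0 0 0 0" --pt "-1.5 0 0 0 0 0" --pt "-1.5 0 0 0 0 0" --pt "-1.2 0 0 0 0 0" --pt "0 0 0 0 0 0" --pt "0 0 0 0 0 0" --pt "0 0 0 0 0 0"

```text
time_s: 36.7
tool_pos: [0.503, -0.1392, 0.1086]
ee_rot: [0.054, -0.058, -0.704, 0.705]
ft_force: [-0.1, 0.0, -0.9]
opening: 0.0159
```

```bash
python3 - <<'E'
from h import *
mstat();c=cam('wrist');blade(c);plan(MO,-9.05)
E
```

```text
t 36.7 TCP in mouth mm [-157.2   -0.7   18.6] F in/left/up [-0.09  0.02 -0.93] M about left 0.125 open 0.0159
blade n 5824 top height rel TCP (down+) at x=0, mm -2.14 pitch deg (nose down +) 0.37 lateral -0.01 yaw -0.02 nose x -124.5
tool x = +1 nose dir: turn [ 6.0000e-01  1.7999e+02 -6.0000e-02] then shift cm [15.74  1.86  0.08] j6 1.35
tool x = -1 nose dir: turn [-0.04 -0.01 -0.38] then shift cm [-15.74   1.86  -0.08] j6 1.35
```

Call:
send_rows --pt "0 0.2 0 0 0 0" --pt "0 0.2 0 0 0 0" --pt "0 0.2 0 0 0 0" --pt "0 0.2 0 0 0 0" --pt "0 0 0 0 0 0" --pt "0 0 0 0 0 0"

```text
time_s: 37.25
tool_pos: [0.5031, -0.1393, 0.1006]
ee_rot: [0.053, -0.058, -0.704, 0.705]
ft_force: [-0.2, 0.3, -1.5]
opening: 0.0158
```

Call:
send_rows --pt "0 0.05 0 0 0 0" --pt "0 0 0 0 0 0" --pt "0 0 0 0 0 0"

```text
time_s: 37.5
tool_pos: [0.5033, -0.1393, 0.1002]
ee_rot: [0.053, -0.058, -0.704, 0.705]
ft_force: [0.1, 0.0, -1.3]
opening: 0.0157
```

Call:
send_rows --pt "0 0.05 0 0 0 0" --pt "0 0 0 0 0 0" --pt "0 0 0 0 0 0"

```text
time_s: 37.75
tool_pos: [0.5035, -0.1394, 0.1]
ee_rot: [0.053, -0.059, -0.704, 0.705]
ft_force: [-0.0, -0.4, -0.1]
opening: 0.016
```

```bash
python3 - <<'E'
from h import *
mstat();c=cam('wrist');blade(c);plan(MO,-9.05)
E
```

```text
t 37.75 TCP in mouth mm [-156.7   -0.9   10. ] F in/left/up [ 0.06 -0.4  -0.13] M about left -0.018 open 0.016
blade n 6080 top height rel TCP (down+) at x=0, mm -2.17 pitch deg (nose down +) 0.33 lateral -0.01 yaw 0.0 nose x -128.0
tool x = +1 nose dir: turn [ 7.0000e-01  1.7999e+02 -7.0000e-02] then shift cm [15.67  1.    0.09] j6 1.35
tool x = -1 nose dir: turn [-0.05 -0.01 -0.45] then shift cm [-15.67   1.    -0.09] j6 1.35
```

Light contact, level within 0.15°. Slide in slowly, since drag is expected with this leaf.

Call:
send_rows --pt "0 0 0 0 0 -0.1" --pt "-0.3 0 0 0 0 0" --pt "-0.4 0 0 0 0 0" --pt "-0.3 0 0 0 0 0" --pt "0 0 0 0 0 0"

```text
time_s: 38.22
tool_pos: [0.5142, -0.1411, 0.1]
ee_rot: [0.053, -0.058, -0.704, 0.705]
ft_force: [0.3, -0.0, 0.6]
opening: 0.0159
```

Call:
send_rows --pt "-0.15 0 0 0 0 0" --pt "-0.15 0 0 0 0 0"

```text
time_s: 38.38
tool_pos: [0.5164, -0.1415, 0.1001]
ee_rot: [0.054, -0.058, -0.704, 0.705]
ft_force: [-1.5, 0.3, 2.1]
opening: 0.0155
```

Call:
send_rows --pt "-0.15 0 0 0 0 0" --pt "-0.15 0 0 0 0 0"

```text
time_s: 38.55
tool_pos: [0.5191, -0.1419, 0.1001]
ee_rot: [0.054, -0.058, -0.704, 0.705]
ft_force: [-3.8, 0.6, 4.0]
opening: 0.016
```

```bash
python3 - <<'E'
from h import *
mstat();plan(MO,-9.05)
E
```

```text
t 38.55 TCP in mouth mm [-140.9   -0.9   10.1] F in/left/up [-3.82 -0.02  4.03] M about left 0.387 open 0.016
tool x = +1 nose dir: turn [ 4.7000e-01  1.7999e+02 -8.0000e-02] then shift cm [14.09  1.01  0.09] j6 1.36
tool x = -1 nose dir: turn [-0.05 -0.01 -0.3 ] then shift cm [-14.09   1.01  -0.09] j6 1.36
```

Call:
send_rows --pt "-0.1 0 0 0 0 0" --pt "-0.1 0 0 0 0 0"

```text
time_s: 38.72
tool_pos: [0.5194, -0.1423, 0.1003]
ee_rot: [0.056, -0.056, -0.704, 0.705]
ft_force: [-9.3, 0.2, 7.7]
opening: 0.0159
```

Call:
send_rows --pt "-0.1 0 0 0 0 0" --pt "-0.1 0 0 0 0 0"

```text
time_s: 38.88
tool_pos: [0.5196, -0.1424, 0.1002]
ee_rot: [0.057, -0.055, -0.704, 0.705]
ft_force: [-12.6, 1.7, 9.6]
opening: 0.0162
```

Call:
send_rows --pt "-0.1 0 0 0 0 0" --pt "-0.1 0 0 0 0 0"

```text
time_s: 39.05
tool_pos: [0.5213, -0.1426, 0.1002]
ee_rot: [0.057, -0.055, -0.704, 0.705]
ft_force: [-11.9, 1.3, 8.9]
opening: 0.016
```

Call:
send_rows --pt "-0.1 0 0 0 0 0" --pt "-0.1 0 0 0 0 0"

```text
time_s: 39.22
tool_pos: [0.5238, -0.1428, 0.1002]
ee_rot: [0.057, -0.055, -0.705, 0.705]
ft_force: [-10.3, 1.9, 8.4]
opening: 0.016
```

```bash
python3 - <<'E'
from h import *
mstat();blade(cam('wrist'));plan(MO,-9.05)
E
```

```text
t 39.22 TCP in mouth mm [-136.1   -1.1   10.2] F in/left/up [-10.47   0.3    8.41] M about left 1.483 open 0.016
blade n 4344 top height rel TCP (down+) at x=0, mm 0.89 pitch deg (nose down +) -3.11 lateral 0.02 yaw 0.01 nose x -131.8
tool x = +1 nose dir: turn [-1.0000e-01  1.7997e+02 -1.0000e-01] then shift cm [13.57  1.02  0.1 ] j6 1.36
tool x = -1 nose dir: turn [-0.06 -0.03  0.06] then shift cm [-13.57   1.02  -0.1 ] j6 1.36
```

```bash
python3 - <<'E'
from h import *
c=cam('wrist');save('w4.png',c['frame'])
z=c['z_map'];v,u=np.mgrid[:420,:560]
P=np.stack([(u-c['cx'])/c['fx']*z,(v-c['cy'])/c['fy']*z,z,np.ones_like(z)],-1)@c['tool_from_camera'].T
for x in range(-135,-15,6):
    m=(abs(P[...,0]*1000-x)<3)&(abs(P[...,2])<.008)
    print(x,m.sum(),(np.percentile(P[m][:,1],[5,50,95])*1000).round(1) if m.sum() else '')
E
```

```text
-135 0 
-129 564 [-12.1  -8.9  -1.5]
-123 97 [-37.6 -35.8 -34.3]
-117 0 
-111 0 
-105 220 [-77.8 -76.5 -74.9]
-99 1076 [-81.1 -79.7 -77.8]
-93 1449 [-81.5 -80.1  -1.9]
-87 1453 [-79.5 -76.1  -1.8]
-81 348 [-3.3 -2.3 -1.3]
-75 316 [-3.3 -2.3 -1.3]
-69 1271 [-179.7 -179.7   -1.8]
-63 319 [-3.3 -2.3 -1.2]
-57 316 [-3.2 -2.3 -1.2]
-51 283 [-3.2 -2.2 -1.4]
-45 283 [-3.3 -2.3 -1.1]
-39 278 [-3.4 -2.3 -1.3]
-33 445 [-118.3   -2.8   -1.4]
-27 2629 [-135.8 -114.9   -2.2]
-21 4262 [-136.5 -131.1   -4.7]
```

View pics/w4.png

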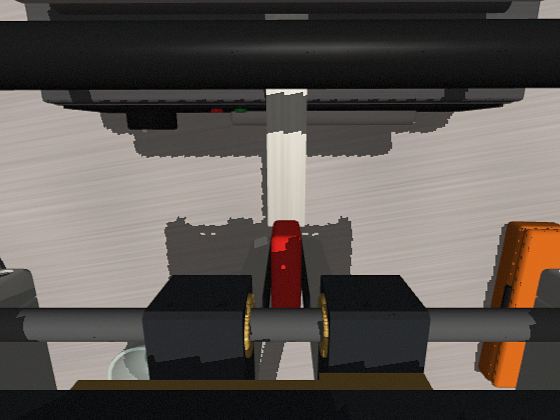

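The view shows red straight under the bar at (285,90), with the blade a constant 2.3 mm above the TCP level, so level. The odd pitch fit came from the top plate's edge in the mask. Force peaked at 12.6 N and is falling, so the plate is riding up. I'll ease the press and go on.

Call:
send_rows --pt "-0.1 -0.03 0 0 0 0" --pt "-0.15 -0.02 0 0 0 0"

```text
time_s: 39.48
tool_pos: [0.5267, -0.1432, 0.1003]
ee_rot: [0.056, -0.056, -0.705, 0.705]
ft_force: [-8.7, 0.2, 5.1]
opening: 0.0156
```

Call:
send_rows --pt "-0.15 0 0 0 0 0" --pt "-0.15 0 0 0 0 0"

```text
time_s: 39.65
tool_pos: [0.5297, -0.1436, 0.1003]
ee_rot: [0.056, -0.056, -0.705, 0.705]
ft_force: [-8.9, 0.6, 6.6]
opening: 0.0161
```

Call:
send_rows --pt "-0.2 0 0 0 0 0" --pt "-0.2 0 0 0 0 0"

```text
time_s: 39.82
tool_pos: [0.5337, -0.1441, 0.1003]
ee_rot: [0.056, -0.056, -0.705, 0.705]
ft_force: [-8.3, 0.1, 7.5]
opening: 0.0158
```

```bash
python3 - <<'E'
from h import *
mstat();plan(MO,-9.05)
E
```

```text
t 39.82 TCP in mouth mm [-126.1   -0.8   10.3] F in/left/up [-8.22 -1.25  7.54] M about left 1.313 open 0.0158
tool x = +1 nose dir: turn [-1.0000e-01  1.7998e+02 -5.0000e-02] then shift cm [12.61  1.03  0.08] j6 1.36
tool x = -1 nose dir: turn [-0.03 -0.02  0.06] then shift cm [-12.61   1.03  -0.08] j6 1.36
```

Call:
send_rows --pt "-0.1 -0.04 0 0 0 0" --pt "-0.2 -0.02 0 0 0 0" --pt "-0.2 0 0 0 0 0"

```text
time_s: 40.07
tool_pos: [0.5385, -0.1448, 0.1004]
ee_rot: [0.056, -0.055, -0.705, 0.705]
ft_force: [-7.4, 1.7, 4.6]
opening: 0.0157
```

Call:
send_rows --pt "-0.25 -0.02 0 0 0 0" --pt "-0.25 -0.02 0 0 0 0" --pt "-0.25 0 0 0 0 0"

```text
time_s: 40.32
tool_pos: [0.5459, -0.146, 0.1004]
ee_rot: [0.057, -0.055, -0.705, 0.705]
ft_force: [-7.2, 0.8, 3.5]
opening: 0.0159
```

```bash
python3 - <<'E'
from h import *
mstat();plan(MO,-9.05)
E
```

```text
t 40.32 TCP in mouth mm [-113.8   -0.7   10.4] F in/left/up [-7.22 -0.33  3.52] M about left 1.183 open 0.0159
tool x = +1 nose dir: turn [-1.8000e-01  1.7998e+02 -2.0000e-02] then shift cm [11.38  1.04  0.07] j6 1.37
tool x = -1 nose dir: turn [-0.01 -0.02  0.12] then shift cm [-11.38   1.04  -0.07] j6 1.37
```

Call:
send_rows --pt "-0.25 -0.02 0 0 0 0" --pt "-0.3 0 0 0 0 0" --pt "-0.3 0 0 0 0 0"

```text
time_s: 40.57
tool_pos: [0.5543, -0.1473, 0.1004]
ee_rot: [-0.057, 0.055, 0.705, -0.705]
ft_force: [-6.7, 1.1, 3.0]
opening: 0.0158
```

Call:
send_rows --pt "-0.3 -0.02 0 0 0 0" --pt "-0.3 0 0 0 0 0" --pt "-0.3 0 0 0 0 0"

```text
time_s: 40.82
tool_pos: [0.5631, -0.1487, 0.1004]
ee_rot: [-0.057, 0.055, 0.705, -0.705]
ft_force: [-7.2, 0.8, 1.3]
opening: 0.0162
```

Call:
send_rows --pt "-0.3 0 0 0 0 0" --pt "-0.3 0 0 0 0 0" --pt "-0.3 0 0 0 0 0"

```text
time_s: 41.07
tool_pos: [0.572, -0.1501, 0.1004]
ee_rot: [-0.057, 0.055, 0.705, -0.705]
ft_force: [-6.8, 1.0, 1.5]
opening: 0.0159
```

```bash
python3 - <<'E'
from h import *
mstat();plan(MO,-9.05)
E
```

```text
t 41.07 TCP in mouth mm [-87.3  -0.6  10.4] F in/left/up [-6.85 -0.03  1.52] M about left 1.001 open 0.0159
tool x = +1 nose dir: turn [ -0.22 179.98  -0.  ] then shift cm [8.73 1.04 0.06] j6 1.38
tool x = -1 nose dir: turn [-0.   -0.02  0.14] then shift cm [-8.73  1.04 -0.06] j6 1.38
```

A steady drag of 7 N with almost no vertical load, so the 12 mm leaf drags. Last few mm, settle, then release with small jaw travel.

Call:
send_rows --pt "-0.3 0 0 0 0 0" --pt "-0.3 -0.01 0 0 0 0" --pt "-0.15 0 0 0 0 0" --pt "0 0 0 0 0 0" --pt "0 0 0 0 0 0"

```text
time_s: 41.48
tool_pos: [0.5798, -0.1513, 0.1004]
ee_rot: [-0.056, 0.055, 0.705, -0.705]
ft_force: [-4.0, 1.0, 0.7]
opening: 0.0155
```

Call:
send_rows --pt "0 0 0 0 0 0" --pt "0 0 0 0 0 0" --pt "0 0 0 0 0 0" --pt "0 0 0 0 0 0" --pt "0 0 0 0 0 0" --hand 0.57

```text
time_s: 41.9
tool_pos: [0.5826, -0.152, 0.1023]
ee_rot: [0.054, -0.058, -0.704, 0.705]
ft_force: [1.4, 0.1, 0.8]
opening: 0.0402
```

```bash
python3 - <<'E'
from h import *
mstat();c=cam('wrist');blade(c);handles(c,.132);plan(MO,-9.05)
E
```

```text
t 41.9 TCP in mouth mm [-76.6  -0.9  12.3] F in/left/up [1.32 0.33 0.81] M about left 0.059 open 0.0402
blade n 1608 top height rel TCP (down+) at x=0, mm -0.26 pitch deg (nose down +) 0.39 lateral 0.1 yaw 0.06 nose x -61.3
red px [285. 280.] 1527 median z 0.1324 rect [ 577.  -149.6] [15.6 31.9] 80.1 mean [ 0.5772 -0.1496  0.1323]
tool x = +1 nose dir: turn [ 5.4000e-01  1.7999e+02 -7.0000e-02] then shift cm [7.67 1.23 0.08] j6 1.38
tool x = -1 nose dir: turn [-0.04 -0.01 -0.34] then shift cm [-7.67  1.23 -0.08] j6 1.38
```

Handle top is at 132 mm (90+42) and the blade is level, so the leaf is free. Withdraw straight up, then back.

Call:
send_rows --pt "0 -0.3 0 0 0 0" --pt "0 -0.7 0 0 0 0" --pt "0 -1.5 0 0 0 0" --pt "0 -2 0 0 0 0" --pt "0 -2 0 0 0 0" --pt "1 -2 0 0 0 0" --pt "2 -1 0 0 0 0" --pt "2 0 0 0 0 0" --pt "2 0 0 0 0 0" --pt "2 0 0 0 0 0" --pt "1 0 0 0 0 0" --pt "0 0 0 0 0 0" --pt "0 0 0 0 0 0"

```text
time_s: 43.03
tool_pos: [0.4835, -0.1362, 0.1974]
ee_rot: [0.053, -0.059, -0.704, 0.705]
ft_force: [-0.5, -0.1, -0.0]
opening: 0.0406
```

```bash
python3 - <<'E'
from h import *
mstat();c=cam('wrist');handles(c,.132);t=cam('top');handles(t);handles(t,.132);s=cam('side')
a=cv2.resize(t['frame'][30:270,140:420],None,fx=1.43,fy=1.43);b=cv2.resize(s['frame'][120:330,160:340],None,fx=1.63,fy=1.63)
h=min(len(a),len(b));save('fin.png',np.hstack([a[:h],b[:h],]))
# held leaf heading and level in world
P=cloud(c);g=c['frame'].astype(int)
r=np.radians(-9.05);d=np.array([np.cos(r),np.sin(r)]);X=(P[...,:2]-MO[:2])@d;Y=(P[...,:2]-MO[:2])@[-d[1],d[0]]
m=(abs(Y)<.018)&(X>-.055)&(X<-.045)&(abs(P[...,2]-.102)<.004)
print('blade z',[(b,np.median(P[(abs(Y)<.009)&(abs(X-b)<.002)&(abs(P[...,2]-.1)<.008),2]).round(4)) for b in(-.055,-.05,-.045)])
print('handle X range',[np.percentile(X[(abs(P[...,2]-.132)<.004)&(abs(Y)<.02)&(X<-.04)],q).round(4) for q in(1,99)])
E
```

```text
t 43.03 TCP in mouth mm [-177.    -0.8  107.4] F in/left/up [-0.44 -0.19 -0.01] M about left 0.001 open 0.0406
red px [285.  98.] 1249 median z 0.1322 rect [ 578.  -149.4] [15.4 43.1] 81.3 mean [ 0.5781 -0.1496  0.1321]
blade z [(-0.055, np.float64(0.1026)), (-0.05, np.float64(0.1024)), (-0.045, np.float64(0.1025))]
handle X range [np.float64(-0.1031), np.float64(-0.0605)]
```

View pics/fin.png

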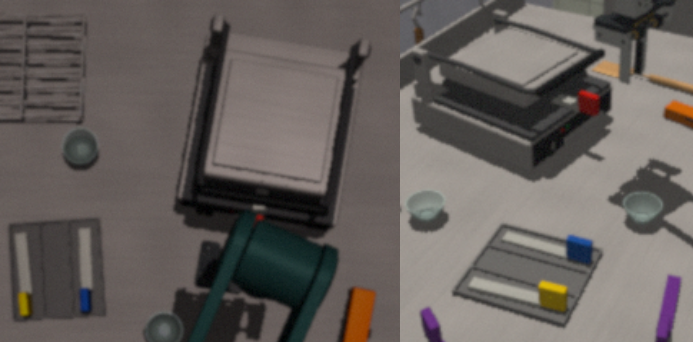

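Final view: red lies in the mouth (left half at about (260,215), right half at (590,102)). Yellow and blue are flat in the tray, and bowls and case have not visibly moved. Red's handle centre is at x = -0.082 m in the mouth frame, level. In the tray, yellow is at (-64,+57) mm and blue at (-63,-57) mm. The arm is clear, so I'm handing in.

```bash
python3 -c "
from workcell import *
print(close_job())"
```

```text
the job is handed in; nothing more can be done
None
```

I tried all three leaves, thinnest first. The 6 mm (blue) and 9 mm (yellow) leaves were loose and went back to their own tray lanes. The 12 mm (red) leaf drags, so I left it between the plates and let it go. The job is handed in at about 43 s on the robot's clock, and no verdict came back.

- **Feel:** With the downward press taken off, the 6 mm leaf read about ±0.6 N in back-and-forth strokes. The 9 mm leaf read between -0.5 and +1.3 N, with no sign of drag. The 12 mm leaf peaked at about 13 N at the wrist as it lifted the top plate, then dragged steadily at about 7 N with almost no vertical load.
- **Last checks:** The red handle centre is at mouth x = -0.082 m (it must be above -0.095 m), so the nose is about 58 mm in. Its top is at 132 mm and the blade is level. In the tray, yellow is at (-64, +57) mm and blue at (-63, -57) mm, both flat. Bowls, spatula and case showed no visible shift, and the arm touches nothing.
- **What disagreed:** The plate edges seen up close put the mouth about 5 mm nearer the robot than my base-outline fit, while the front drawer hinted the other way. Either way the insertion stays over 45 mm. One pitch reading on red was wrong because the top plate's edge got into the mask; a profile check showed the blade level.
- **Not measured:** I could not measure the top plate's force on the red leaf directly. I inferred it from the drag.

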